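# Rig the shop vac and rack its spare tools

### The job

Rig the shop vac from its hose end on the bench: slide the aluminium extension wand down onto the hose end's black stub until the yellow spring button pops out through the hole in the wand, then slide the orange wide nozzle down onto the stub on top of the wand until the wand's own button pops out through the nozzle's hole. Stand every other vac tool that is on the bench upright, cuff down, in a free pipe cup of the caddy, one to a cup, leaving the dusting brush in its cup and the other things on the bench where they are.

Things in the scene. Friction and masses are not known exactly. Their poses are not given: they have to be found in the camera images.
- hose_end: Shop vac's hose end, fixed on the bench, place and yaw vary: 100 mm square steel flange, grey ribbed cuff 54 mm across, and from its shoulder 50 mm above the bench a black upright stub 35 mm across, 52 mm long, its top 6 mm coned. Origin at the bench on the stub's axis; z up; the button looks along +x. Turn a socket so that either of its two holes faces the button, within 0.12 rad.
- hose_seat (a point): Centre of the hose end's shoulder, on the stub's axis, 50 mm above the bench: the wand's lower mouth rests here when fully home.
- hose_button (a joint): Yellow spring button in the hose end's stub, 30 mm above the shoulder, standing 3.8 mm out on its +x side. 0 = fully out, grows as it is pressed in (m, at most 0.005): 0.001 to 0.003 while a socket covers it, about 0 again when it pops into the hole. A socket pushed straight down rides over it by itself with 3 to 10 N.
- wand: Extension wand, 167 mm tall, 160 g. Below: aluminium tube 45 mm across, 115 mm long; its lower 60 mm is a socket of 37 mm bore with a hole 15 mm wide, 13 mm high through both walls along +x and -x, centre 30 mm above the mouth. Above: black stub 35 mm across, 52 mm long, as on the hose end (grip it across y, 143 mm above the mouth). Origin: centre of the lower mouth; z up.
- wand_seat (a point): Centre of the shoulder at the top of the wand's aluminium tube, 115 mm above its origin: the nozzle's lower mouth rests here when fully home.
- wand_button (a joint): Yellow spring button in the wand's own stub, 30 mm above wand_seat on the wand's +x side; same make and values as hose_button.
- nozzle: Orange wide nozzle, 120 mm tall, 120 g. Below: round socket 45 mm across, 60 mm deep, 37 mm bore, with the same hole through both walls along +x and -x, centre 30 mm above the mouth. From 82 mm up: flat mouth 62 mm wide (along x), 20 mm thick (along y, the way to grip it). Origin: centre of the lower mouth; z up.
- crevice_long: Black flat crevice tool, 170 mm tall, blade 30 mm by 14 mm; cuff at the bottom 48 mm across and 45 mm high; origin at the centre of its underside, z up its length. x along the wide side of the blade, y across its thickness (the way to grip it). Weighs 90 g. It may be absent.
- crevice_short: Grey flat crevice tool, 145 mm tall, blade 26 mm by 14 mm; cuff at the bottom 48 mm across and 45 mm high; origin at the centre of its underside, z up its length. x along the wide side of the blade, y across its thickness (the way to grip it). Weighs 90 g. It may be absent.
- scraper_nozzle: Blue flat narrow nozzle, 155 mm tall, blade 36 mm by 14 mm with a black cuff; cuff at the bottom 48 mm across and 45 mm high; origin at the centre of its underside, z up its length. x along the wide side of the blade, y across its thickness (the way to grip it). Weighs 90 g. It may be absent.
- round_tube: White round tube tool, 150 mm tall, 28 mm across, with a black cuff; cuff at the bottom 48 mm across and 45 mm high; origin at the centre of its underside, z up its length. Weighs 90 g. It may be absent.
- caddy: Tool caddy, fixed to the bench, place and yaw vary: a board 235 by 160 mm, 12 mm thick, with six upright white pipe cups, two rows of three, 75 mm apart both ways, each 66 mm across outside, 59 mm inside, 70 mm deep; rims 82 mm above the bench. x along the rows. Origin at the centre of its underside.
- cup0 (a point): Centre of the inner floor of cup 0, 12 mm above the bench, at caddy x -75 mm, y -37.5 mm.
- cup1 (a point): Centre of the inner floor of cup 1, 12 mm above the bench, at caddy x 0 mm, y -37.5 mm.
- cup2 (a point): Centre of the inner floor of cup 2, 12 mm above the bench, at caddy x 75 mm, y -37.5 mm.
- cup3 (a point): Centre of the inner floor of cup 3, 12 mm above the bench, at caddy x -75 mm, y 37.5 mm.
- cup5 (a point): Centre of the inner floor of cup 5, 12 mm above the bench, at caddy x 75 mm, y 37.5 mm.
- brush: Round dusting brush, 54 mm across at the bristles, 130 mm tall, standing in the caddy's middle cup of the +y row (taken; the five others are free) with its bristles up. Leave it. Origin at the centre of its underside.
- toy_car: Red toy car, 72 mm by 30 mm by 29 mm, on the bench; bystander. Origin at its underside.
- tape_measure: Yellow tape measure, 62 mm by 30 mm by 56 mm; bystander. Origin at its underside.
- screwdriver: Screwdriver lying on the bench; bystander.
- spray_can: Spray can, 54 mm across, 170 mm tall; bystander. Origin at its underside.
- screw_jar: Glass jar with brass lid, 68 mm across, 85 mm tall; bystander. Origin at its underside.
- wrench: Spanner lying on the bench; bystander.
Mind the look-alikes: they are no part of the job. Of the things like the nozzle, leave any that is pink or turquoise; of the rest the larger one is meant.

How it is judged:
By the outcome, as a careful person would: the job done as asked, in the order asked, and still so for the second after the job is handed in, with the robot touching nothing.
Of crevice_long, crevice_short, scraper_nozzle, round_tube only 2 to 4 are there at a start; the rules pass over those that are not, and their reading is None.
At some moment in a run one of crevice_long, crevice_short, scraper_nozzle, round_tube may be knocked a few centimetres aside while the robot is not near it.
It also fails if it takes over 210 s, if anything falls off the work surface, if the arm or the gripper's body presses on something with over 40 N, if the wrist force passes 120 N, or if a joint passes its speed limit or range.

### The arm

A 6-joint arm with a two-finger parallel gripper is mounted at the origin on the work surface. World frame = base frame: x ahead of the robot, y to its left, z up, the work surface at z = 0. Lengths are in mm, angles in rad, forces in N, time in s.
With the tool pointing down it reaches from about 400 to 825 mm from the base axis. Payload 7 kg.
Tool frame: the origin (TCP) lies between the finger pads; the fingertips stand 14 mm ahead of it and the grasp point (between the pads) lies 5 mm behind it (robot.tip_extent is the z of the fingertips in the tool frame, in mm); z points along the fingers, y is the direction in which the jaws open and shut (so a half turn about z gives the same grasp; the last joint's range is limited). The gripper opens to 85 mm and grips with 20 to 120 N. Pads are 22 mm wide; open, the fingers measure 114 mm over their backs; the gripper's body (76 mm by 85 mm) begins 54 mm behind the grasp point. The pads swing forward as they close: fully open they stand 13 mm farther back than shut.
Start: joints at [1.503, 0.359, 0.012, 0, -1.224, -0.288], TCP at [235.137, 632.697, 245.302] pointing down, gripper open.
Joint ranges: [-3.07, 3.07], [-1.43, 2.12], [-1.02, 1.25], [-3.03, 1.67], [-3.05, -0], [-3.03, 3.03]. Speed limits (rad/s): [2.39, 2.39, 3.01, 3.14, 3.14, 3.14].

### API

Orientations are given as [roll, pitch, yaw] about the fixed x, y, z axes, in that order (R = Rz(yaw) Ry(pitch) Rx(roll)).
In Python, from rig import robot, imaging, workorder gives the robot as it stands.
- The arm moves only by the tool send_rows, never from a script. Its argument "targets" is a list of rows, each a list of 7 numbers: the shift along the world's x, y, z in m, then the turn, a rotation vector about the world's x, y, z in degrees, then the closure, from 0 (fully open) to 1 (shut). A call has 1 to 8 rows; each row is the pose to reach, as a shift and turn from the pose commanded when the call began; what a row does not reach only later rows make up. A row lasts 1/12 s, in which the tool goes at most 41.7 mm and 7.16 degrees, less where a joint would pass 70% of its speed; a pose out of reach is approached as far as the arm can. A call with a gripper value outside its range is refused whole. The fingers move at their own pace and stop on an object; "grip_force" is the grip in N (left out, the last holds). Time passes only in rows, so rows that repeat a pose let the fingers close. It gives the time, the measured TCP pose, the force and the opening at its end, in the units of the state.
- robot.observe(): the state, without advancing time (a new reading comes with each control period).
- imaging.get_image(name): name is "scene" or "side" or "wrist"; returns (picture, depth): 480x640x3 uint8, red, green, blue; 480x640 float32, mm along the optical axis (not along the pixel's ray), 0 where there is no reading.
- imaging.get_calibration(name): a dict with "intrinsics" (3x3 intrinsics, pixels), "R" (3x3) and "t" (3): a world point X has camera coordinates R X + t; the wrist camera has in their place "tool_from_camera" (4x4, takes a point from camera to tool coordinates, whose origin is the TCP and whose axes are the flange's). Camera axes: x right, y down, z forward; pixel columns grow to the right and rows downward; lengths in mm; the calibration is good to about 2 mm. A picture is of the moment at which its call begins: read the wrist's pose just before it. get_calibration takes no time and is no camera call.
- workorder.sign_off(): hands the job in, once; it reports no verdict.
The state is a dict: "clock": time; "joints": joint angles; "joint_velocities": joint speeds; "tau": joint torques, N m; "eef_pos": TCP position; "tcp_rot": TCP orientation; "ft_force": force on the tool from outside, world axes, zero at the start; "torque": the same for the moment, N m; "gripper_width": finger opening in mm.
Only numpy, scipy, OpenCV 4.12 (cv2) and the standard library are available. Lean on these libraries where they do the work, as an engineer would, in place of code of your own. Each camera call takes 0.05 s, during which the arm holds its last target. There are 200 camera calls.

## Working session

There is one attempt and no reset: what is moved stays moved. The work goes in short steps, Python scripts to look and compute and a tool call to move; the robot and the scene stay as the last step left them, time stands still between calls to the robot, and variables do not carry over. Pictures are saved under pics/ and viewed, about 12 in all and at most 16, crops included, and the job is handed in when it is done.

Besides the shell and the picture viewer there is one more tool, called after "Emit:" in YAML: its name, and indented under it one key for each argument. send_rows: Moves the arm, as the interface text tells. Its arguments: {"type":"object","properties":{"targets":{"type":"array","items":{"type":"array","items":{"type":"number"}}},"grip_force":{"type":"number"}},"required":["targets"]}

```bash
ls; mkdir -p pics; python3 - <<'E'
from rig import robot, imaging
import cv2, numpy as np
print(robot.observe())
for n in ("scene","side"):
    im,d=imaging.get_image(n); cv2.imwrite(f"pics/{n}0.png",im[:,:,::-1]); np.save(f"{n}_d.npy",d); np.save(f"{n}_i.npy",im)
    c=imaging.get_calibration(n); print(n,c["intrinsics"].tolist(),(-c["R"].T@c["t"]).round(0))
print(imaging.get_calibration("wrist"))
E
```

```text
pics
{'clock': 0.0, 'joints': array([ 1.50310022e+00,  3.59336863e-01,  1.10215010e-02, -3.57964120e-04,
       -1.22411028e+00, -2.88083530e-01]), 'joint_velocities': array([ 0.00090924, -0.00108264, -0.00171651, -0.00084954,  0.00031307,
       -0.00059047]), 'tau': array([ 7.91576076e-04, -5.83330178e+01,  2.93405682e+01,  6.93603024e+00,
       -5.84150461e-03,  2.92641836e-06]), 'eef_pos': array([234.9860504 , 632.25899783, 244.37835524]), 'tcp_rot': array([ 3.13993487e+00, -1.40316204e-04, -3.55901427e-01]), 'ft_force': array([ 0.22086622, -0.23720809,  0.95449917]), 'torque': array([ 0.00258594,  0.03753571, -0.04900758]), 'gripper_width': 85.26998951942998}
scene [[558.4104893877162, 0.0, 321.8053603883677], [0.0, 558.4104893877162, 249.2423261966347], [0.0, 0.0, 1.0]] [1335. -352.  720.]
side [[452.7130669890382, 0.0, 321.5424183286596], [0.0, 452.7130669890382, 242.9353405943033], [0.0, 0.0, 1.0]] [ 373. -754.  809.]
{'intrinsics': array([[351.91481632,   0.        , 318.59939161],
       [  0.        , 351.91481632, 234.41798494],
       [  0.        ,   0.        ,   1.        ]]), 'tool_from_camera': array([[ 1.23714883e-04, -9.61589788e-01, -2.74490553e-01,
         6.81863191e+01],
       [ 9.99999963e-01,  1.85285545e-04, -1.98381362e-04,
        -2.15557798e-02],
       [ 2.41620624e-04, -2.74490518e-01,  9.61589776e-01,
        -1.28084736e+02],
       [ 0.00000000e+00,  0.00000000e+00,  0.00000000e+00,
         1.00000000e+00]])}
```

View pics/scene0.png

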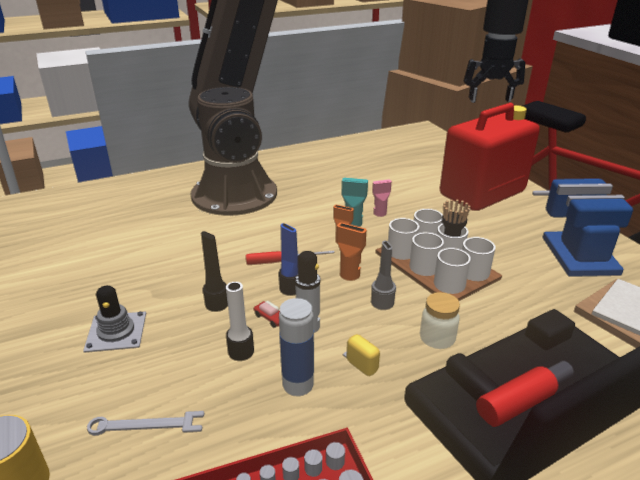

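View pics/side0.png

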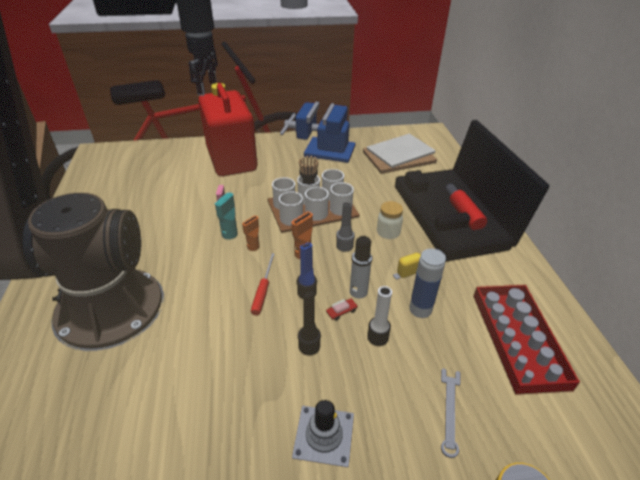

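```bash
cat > h.py <<'E'
import numpy as np, cv2
from rig import robot, imaging
from scipy.spatial.transform import Rotation as Ro
def cloud(name, im=None, d=None):
    c=imaging.get_calibration(name)
    s=robot.observe()
    if im is None: im,d=imaging.get_image(name)
    K=c["intrinsics"]; v,u=np.mgrid[:480,:640]
    P=np.stack([(u-K[0,2])/K[0,0]*d,(v-K[1,2])/K[1,1]*d,d],-1)
    if name=="wrist":
        T=c["tool_from_camera"]; P=P@T[:3,:3].T+T[:3,3]
        P=P@Ro.from_euler('xyz',s["tcp_rot"]).as_matrix().T+s["eef_pos"]
    else: P=(P-c["t"])@c["R"]
    P[d<=0]=np.nan
    return im,P
def ortho(clouds,x0,x1,y0,y1,px,zmin=-50,zmax=400):
    """top view: column = (y1-y)*px, row=(x1-x)*px ; highest point wins"""
    W,H=int((y1-y0)*px),int((x1-x0)*px); img=np.zeros((H,W,3),np.uint8); hm=np.full((H,W),-99.)
    for im,P in clouds:
        p=P.reshape(-1,3); c=im.reshape(-1,3)
        ok=np.isfinite(p[:,0])&(p[:,2]>zmin)&(p[:,2]<zmax); p=p[ok];c=c[ok]
        o=np.argsort(p[:,2]); p=p[o];c=c[o]
        r=((x1-p[:,0])*px).astype(int); q=((y1-p[:,1])*px).astype(int)
        k=(r>=0)&(r<H)&(q>=0)&(q<W); r,q,p,c=r[k],q[k],p[k],c[k]
        k=p[:,2]>=hm[r,q]; r,q,p,c=r[k],q[k],p[k],c[k]
        img[r,q]=c; hm[r,q]=p[:,2]
    return img,hm
E
python3 - <<'E'
from h import *
cl=[cloud(n,np.load(f"{n}_i.npy"),np.load(f"{n}_d.npy")) for n in("scene","side")]
img,hm=ortho(cl,200,900,-400,400,1)
m=(hm>12).astype(np.uint8)
m=cv2.morphologyEx(m,cv2.MORPH_CLOSE,np.ones((5,5)))
n,l,st,ce=cv2.connectedComponentsWithStats(m)
out=img.copy()
for i in range(1,n):
    if st[i,4]<150: continue
    k=(l==i)&(hm>12); z=np.percentile(hm[k],99)
    t=k&(hm>z-30); r,q=np.nonzero(t); 
    x,y=900-r.mean(),400-q.mean()
    print(i,st[i].tolist(),"z",round(z),"top xy",round(x),round(y),"col",img[t].mean(0).round())
    cv2.putText(out,str(i),(int(q.mean()),int(r.mean())),0,.5,(255,0,0),1)
cv2.imwrite("pics/ortho.png",out[:,:,::-1][:600])
for n,(im,P) in zip(("scene","side"),cl):
    k=np.isfinite(P[...,2])&(abs(P[...,2])<15)&(P[...,0]>300)&(P[...,0]<700)&(abs(P[...,1])<300); print(n,"bench z",np.median(P[...,2][k]))
E
```

```text
1 [0, 0, 371, 117, 31381] z 82 top xy 848 222 col [54. 47. 42.]
2 [483, 0, 269, 71, 2682] z 38 top xy 850 -217 col [117.  43.  38.]
3 [505, 5, 30, 32, 691] z 37 top xy 880 -121 col [141. 137. 143.]
4 [540, 9, 28, 31, 624] z 37 top xy 876 -154 col [140. 135. 142.]
5 [575, 12, 26, 28, 522] z 37 top xy 874 -188 col [138. 134. 140.]
6 [610, 17, 24, 25, 429] z 37 top xy 871 -222 col [139. 134. 140.]
7 [645, 23, 22, 21, 327] z 37 top xy 866 -255 col [137. 129. 136.]
8 [680, 26, 20, 22, 246] z 37 top xy 863 -290 col [116. 106. 112.]
9 [714, 30, 18, 18, 191] z 37 top xy 860 -324 col [115. 103. 108.]
20 [368, 146, 44, 66, 1811] z 59 top xy 723 7 col [191. 169.  78.]
21 [194, 151, 68, 72, 3597] z 89 top xy 716 171 col [177. 147.  97.]
22 [483, 156, 56, 60, 2562] z 173 top xy 716 -113 col [161. 163. 166.]
38 [6, 257, 185, 254, 12164] z 141 top xy 512 342 col [114.  94.  74.]
53 [549, 277, 51, 52, 1779] z 154 top xy 598 -175 col [135. 132. 128.]
58 [245, 292, 50, 53, 1547] z 144 top xy 582 131 col [88. 84. 80.]
59 [410, 292, 50, 50, 1647] z 171 top xy 586 -37 col [67. 60. 49.]
64 [467, 331, 51, 76, 2015] z 33 top xy 531 -95 col [165. 109. 102.]
79 [256, 405, 55, 59, 1893] z 124 top xy 468 114 col [129.  81.  53.]
81 [404, 413, 42, 54, 1417] z 156 top xy 461 -22 col [ 69.  74. 107.]
84 [739, 418, 61, 71, 3246] z 106 top xy 450 -374 col [55. 51. 44.]
87 [555, 426, 47, 55, 1594] z 171 top xy 447 -177 col [64. 57. 47.]
109 [285, 508, 63, 24, 340] z 20 top xy 381 87 col [154. 149. 144.]
112 [380, 530, 101, 45, 2417] z 29 top xy 349 -37 col [173.  72.  60.]
115 [218, 538, 42, 48, 1050] z 95 top xy 340 160 col [128.  84.  55.]
117 [145, 597, 64, 52, 1877] z 123 top xy 278 220 col [ 75. 120. 115.]
118 [65, 617, 53, 37, 1075] z 96 top xy 262 307 col [165. 110. 120.]
scene bench z -1.1746957183038829
side bench z 1.7699805686987446
```

View pics/ortho.png

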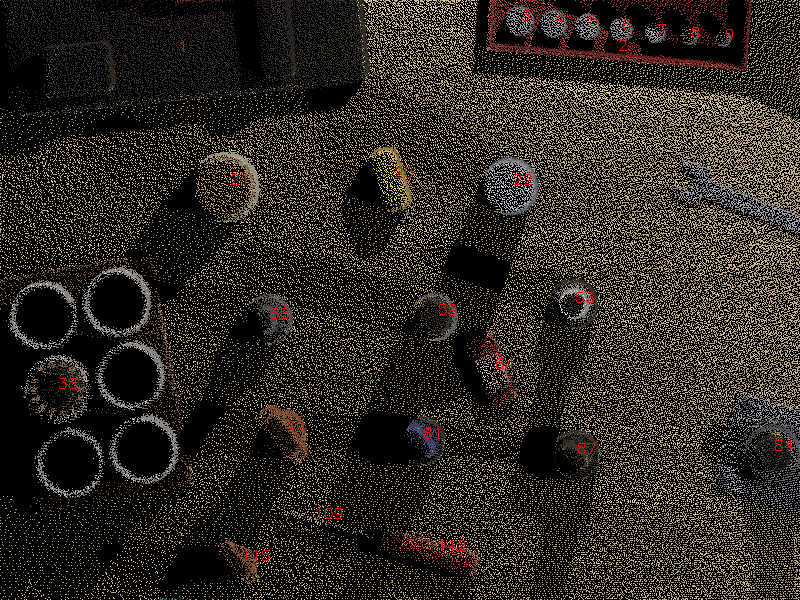

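Emit:
send_rows:
  targets:
    - [0.06, -0.15, 0.15, 0, 0, 0, 0]
    - [0.06, -0.15, 0.15, 0, 0, 0, 0]
    - [0.06, -0.15, 0.15, 0, 0, 0, 0]
    - [0.06, -0.15, 0.15, 0, 0, 0, 0]
    - [0.06, -0.15, 0.15, 0, 0, 0, 0]
    - [0.06, -0.15, 0.15, 0, 0, 0, 0]
    - [0.06, -0.15, 0.15, 0, 0, 0, 0]

```text
clock: 0.68
eef_pos: [296.4, 481.4, 399.4]
tcp_rot: [-3.135, 0.0, -0.357]
ft_force: [-0.2, -0.2, -1.1]
gripper_width: 85.7
```

Emit:
send_rows:
  targets:
    - [0.1, -0.28, 0, 0, 0, 0, 0]
    - [0.1, -0.28, 0, 0, 0, 0, 0]
    - [0.1, -0.28, 0, 0, 0, 0, 0]
    - [0.1, -0.28, 0, 0, 0, 0, 0]
    - [0.1, -0.28, 0, 0, 0, 0, 0]
    - [0.1, -0.28, 0, 0, 0, 0, 0]
    - [0.1, -0.28, 0, 0, 0, 0, 0]
    - [0.1, -0.28, 0, 0, 0, 0, 0]

```text
clock: 1.35
eef_pos: [395.7, 198.6, 394.7]
tcp_rot: [3.14, 0.0, -0.358]
ft_force: [0.1, 0.4, -0.0]
gripper_width: 85.5
```

Emit:
send_rows:
  targets:
    - [0.08, -0.25, 0, 0, 0, -25, 0]
    - [0.08, -0.25, 0, 0, 0, -50, 0]
    - [0.08, -0.25, 0, 0, 0, -70, 0]
    - [0.08, -0.25, 0, 0, 0, -70, 0]
    - [0.08, -0.25, 0, 0, 0, -70, 0]
    - [0.08, -0.25, 0, 0, 0, -70, 0]
    - [0.08, -0.25, 0, 0, 0, -70, 0]
    - [0.08, -0.25, 0, 0, 0, -70, 0]

```text
clock: 2.02
eef_pos: [475.7, -49.7, 393.4]
tcp_rot: [3.138, -0.0, -1.366]
ft_force: [-0.6, 0.2, -0.2]
gripper_width: 85.6
```

Emit:
send_rows:
  targets:
    - [0, 0, 0, 0, 0, -14, 0]
    - [0, 0, 0, 0, 0, -14, 0]
    - [0, 0, 0, 0, 0, -14, 0]
    - [0, 0, 0, 0, 0, -14, 0]

```text
clock: 2.35
eef_pos: [475.2, -46.9, 394.2]
tcp_rot: [3.14, -0.0, -1.596]
ft_force: [-0.4, -0.3, 0.6]
gripper_width: 85.4
```

```bash
python3 - <<'E'
from h import *
s=robot.observe(); print(s["clock"],s["eef_pos"],s["tcp_rot"],s["joints"])
im,P=cloud("wrist"); np.savez("w1.npz",im=im,P=P)
cv2.imwrite("pics/w1.png",im[:,:,::-1])
print(np.nanmedian(P[...,2]))
E
```

```text
2.35 [475.23916986 -46.93439566 394.23741931] [ 3.13985867e+00 -2.67186994e-04 -1.59616322e+00] [ 3.14590208e-01 -3.86702389e-02 -1.38817725e-01 -3.27882074e-04
 -1.47237268e+00 -3.39924835e-01]
0.6203854133975142
```

View pics/w1.png

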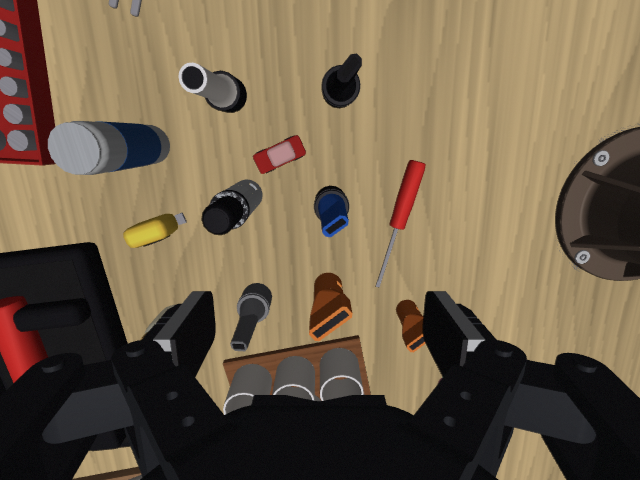

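```bash
cat >> h.py <<'E'
from scipy.optimize import least_squares
def fitc(p,r,g):
    f=lambda c:np.hypot(p[:,0]-c[0],p[:,1]-c[1])-r
    s=least_squares(f,g,loss='soft_l1',f_scale=1.0); return s.x,np.median(abs(f(s.x)))
def near(P,x,y,R,z0,z1):
    p=P.reshape(-1,3); k=np.isfinite(p[:,0]); 
    with np.errstate(invalid='ignore'): k&=(np.hypot(p[:,0]-x,p[:,1]-y)<R)&(p[:,2]>z0)&(p[:,2]<z1)
    return p[k],k
def yellow(im): 
    h=cv2.cvtColor(im,cv2.COLOR_RGB2HSV); return ((h[...,0]>18)&(h[...,0]<34)&(h[...,1]>150)&(h[...,2]>110))
def rect(p):
    (c,wh,a)=cv2.minAreaRect(p[:,:2].astype(np.float32)); 
    if wh[0]<wh[1]: wh=wh[::-1]; a+=90
    return np.round(c,1),np.round(wh,1),round((a+90)%180-90,1)   # a = direction of long side, deg
E
python3 - <<'E'
from h import *
cl={n:cloud(n,np.load(f"{n}_i.npy"),np.load(f"{n}_d.npy")) for n in("scene","side")}
w=np.load("w1.npz"); cl["wrist"]=(w["im"],w["P"])
T=dict(short=(575,128,145,24),nozzle=(463,114,120,22.5),scraper=(458,-22,155,24),long=(447,-177,170,24),tube=(598,-175,150,24),wand=(583,-37,115,22.5))
for t,(x,y,h,r) in T.items():
    for n,(im,P) in cl.items():
        q,_=near(P,x,y,45,5,40 if t!="wand" else 110)
        top,_=near(P,x,y,45,h-6,h+8)
        if len(q)>40: print(t,n,"cuff",*[np.round(v,1) for v in fitc(q,r,(x,y))],len(q),"top",rect(top) if len(top)>10 else None)
for t,(x,y,z0,z1) in dict(wand=(583,-37,125,160),hose=(450,-374,60,95)).items():
    for n,(im,P) in cl.items():
        q,_=near(P,x,y,28,z0,z1)
        if len(q)<20: continue
        c,e=fitc(q,17.5,(x,y)); 
        qq,k=near(P,x,y,28,z0-10,z1+8); yl=yellow(im).reshape(-1)&k; b=P.reshape(-1,3)[yl]
        print(t,n,"stub",c.round(1),e.round(2),"yellow",len(b), b.mean(0).round(1) if len(b) else None, np.degrees(np.arctan2(*(b.mean(0)[:2]-c)[::-1])).round(1) if len(b) else None)
# cups: caddy pose from rim points
from itertools import product
off=np.array([(-75,-37.5),(0,-37.5),(75,-37.5),(-75,37.5),(75,37.5)])
for n,(im,P) in cl.items():
    q,_=near(P,512,342,150,78,85)
    if len(q)<100: continue
    def f(v):
        a=v[2];R=np.array([[np.cos(a),-np.sin(a)],[np.sin(a),np.cos(a)]]); c=off@R.T+v[:2]
        d=np.hypot(*(q[:,None,:2]-c).transpose(2,0,1)); return np.clip(abs(d-31.25).min(1),0,8)
    best=min((least_squares(f,(512+dx,342+dy,a),loss='soft_l1') for dx,dy,a in product((-15,0,15),(-15,0,15),(-1.45,-1.25,1.45,1.25,1.7,-1.7,))),key=lambda s:s.cost)
    print("caddy",n,best.x.round(3),np.median(f(best.x)))
E
```

```text
short scene cuff [579.9 133. ] 0.8 328 top (array([577.2, 132.1]), array([19.1, 14.9]), -43.1)
short side cuff [579.5 133.2] 0.8 178 top (array([577.7, 130.6]), array([19.2, 12.3]), 17.7)
short wrist cuff [577.8 134.2] 0.3 290 top (array([575.9, 132.9]), array([18.8, 14.3]), 6.5)
nozzle scene cuff [464.9 117.3] 1.1 263 top (array([467.2, 116.8]), array([61.4, 25.5]), 39.4)
nozzle side cuff [465.3 116.9] 1.0 63 top (array([464.8, 116. ]), array([63.1, 23.4]), 39.4)
nozzle wrist cuff [463.  118.6] 0.2 242 top (array([463., 118.]), array([62.6, 21.5]), 37.4)
scraper scene cuff [458.5 -20.1] 1.0 218 top (array([456.9, -24.3]), array([22.1, 16. ]), 55.8)
scraper side cuff [458.4 -19.4] 0.7 122 top (array([457.6, -21.4]), array([33.3, 14.6]), 43.8)
scraper wrist cuff [456.6 -18.7] 0.2 89 top (array([455.1, -20.4]), array([28.2, 14.2]), 37.8)
long scene cuff [ 444.1 -175.3] 0.9 315 top (array([ 443.5, -177.8]), array([22. , 15.5]), 36.4)
long side cuff [ 444.  -174.9] 0.5 226 top (array([ 443.2, -176.2]), array([26.3, 15.7]), 45.5)
long wrist cuff [ 442.4 -174.4] 0.3 59 top (array([ 441.8, 
[... 387 characters left out ...]
.8]), array([43.9, 38.2]), 66.3)
wand side cuff [582.4 -33.2] 0.7 601 top (array([580.4, -38.9]), array([44.3, 39.2]), -17.2)
wand wrist cuff [580.6 -32.4] 0.2 600 top (array([576.3, -35.4]), array([45.8, 36.5]), -53.0)
wand scene stub [582.5 -33.2] 0.84 yellow 8 [597.1 -21.  147.2] 40.0
wand side stub [582.4 -33. ] 0.64 yellow 0 None None
wand wrist stub [580.8 -32.2] 0.15 yellow 0 None None
hose scene stub [ 446.  -372.5] 0.97 yellow 24 [ 464.7 -376.4   82.1] -12.0
hose side stub [ 445.7 -372.3] 0.37 yellow 6 [ 461.5 -380.8   85.5] -28.4
caddy scene [548.124 349.64   -1.391] 8.0
caddy side [472.566 336.043  -1.394] 3.7838095269306677
caddy wrist [470.596 337.695   1.751] 1.1794062987886278
```

Emit:
send_rows:
  targets:
    - [0.15, 0.053, -0.08, 0, 0, 50, 0]
    - [0.15, 0.053, -0.08, 0, 0, 50, 0]
    - [0.15, 0.053, -0.08, 0, 0, 50, 0]
    - [0.15, 0.053, -0.08, 0, 0, 50, 0]
    - [0.15, 0.053, -0.08, 0, 0, 50, 0]
    - [0.15, 0.053, -0.08, 0, 0, 50, 0]
    - [0.15, 0.053, -0.08, 0, 0, 50, 0]
    - [0.15, 0.053, -0.08, 0, 0, 50, 0]

```text
clock: 3.07
eef_pos: [625.4, 6.3, 314.0]
tcp_rot: [3.14, 0.001, -0.718]
ft_force: [0.2, -0.5, -0.2]
gripper_width: 85.5
```

Emit:
send_rows:
  targets:
    - [0, 0, -0.083, 0, 0, 50, 0]
    - [0, 0, -0.083, 0, 0, 50, 0]
    - [0, 0, -0.083, 0, 0, 50, 0]
    - [0, 0, -0.083, 0, 0, 50, 0]
    - [0, 0, -0.083, 0, 0, 50, 0]
    - [0, 0, -0.083, 0, 0, 50, 0]
    - [0, 0, -0.083, 0, 0, 50, 0]
    - [0, 0, -0.083, 0, 0, 50, 0]

```text
clock: 3.73
eef_pos: [625.0, 6.0, 232.4]
tcp_rot: [-3.141, -0.0, 0.149]
ft_force: [0.4, -0.3, -0.1]
gripper_width: 85.3
```

Emit:
send_rows:
  targets:
    - [0, 0, 0, 0, 0, 31.4, 0]
    - [0, 0, 0, 0, 0, 31.4, 0]
    - [0, 0, 0, 0, 0, 31.4, 0]
    - [0, 0, 0, 0, 0, 31.4, 0]
    - [0, 0, 0, 0, 0, 31.4, 0]
    - [0, 0, 0, 0, 0, 31.4, 0]
    - [0, 0, 0, 0, 0, 31.4, 0]

```text
clock: 4.32
eef_pos: [625.1, 5.8, 232.4]
tcp_rot: [3.142, -0.0, 0.688]
ft_force: [0.9, 0.9, 0.8]
gripper_width: 85.4
```

```bash
cat > stub.py <<'E'
from h import *
import sys
# usage: stub.py x y z0 z1 picname : stub axis and button yaw from the wrist camera
x,y,z0,z1=map(float,sys.argv[1:5]); s=robot.observe(); print(s["clock"],s["eef_pos"].round(1),np.degrees(s["tcp_rot"]).round(2))
im,P=cloud("wrist"); cv2.imwrite(f"pics/{sys.argv[5]}.png",im[:,:,::-1])
q,_=near(P,x,y,24,z0,z1); c,e=fitc(q,17.5,(x,y)); print("stub",c.round(2),e.round(2),len(q))
_,k=near(P,x,y,30,z0-10,z1+10); yl=yellow(im)&k.reshape(480,640); b=P[yl]
if len(b):
    print("button",len(b),b.mean(0).round(1),"yaw",np.degrees(np.arctan2(*(b.mean(0)[:2]-c)[::-1])).round(1),"pix",np.argwhere(yl).mean(0).round(0)[::-1])
E
python3 stub.py 581 -32 122 160 w2
```

```text
4.3167 [625.1   5.8 232.4] [ 1.80e+02 -1.00e-02  3.94e+01]
stub [580.3  -32.57] 0.25 1178
button 112 [593.4 -18.6 147.9] yaw 46.6 pix [319. 304.]
```

View pics/w2.png

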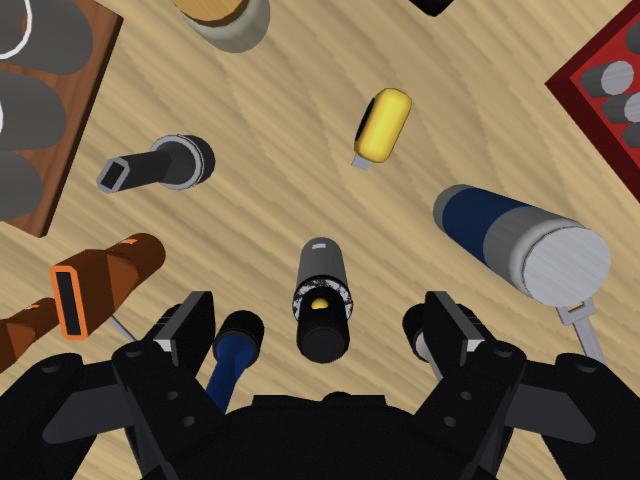

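Emit:
send_rows:
  targets:
    - [-0.0436, -0.039, 0, 0, 0, 6.2, 0]
    - [-0.0436, -0.039, 0, 0, 0, 6.2, 0]
    - [-0.0436, -0.039, 0, 0, 0, 6.2, 0]
    - [-0.0436, -0.039, -0.04, 0, 0, 6.2, 0]
    - [-0.0436, -0.039, -0.075, 0, 0, 6.2, 0]
    - [-0.0436, -0.039, -0.094, 0, 0, 6.2, 0]
    - [-0.0436, -0.039, -0.094, 0, 0, 6.2, 0]
    - [-0.0436, -0.039, -0.094, 0, 0, 6.2, 0]

```text
clock: 5.03
eef_pos: [581.5, -33.4, 138.0]
tcp_rot: [-3.141, 0.002, 0.8]
ft_force: [-0.1, -0.2, 0.8]
gripper_width: 85.4
```

Emit:
send_rows:
  targets:
    - [0, 0, 0, 0, 0, 0, 1]
    - [0, 0, 0, 0, 0, 0, 1]
    - [0, 0, 0, 0, 0, 0, 1]
    - [0, 0, 0, 0, 0, 0, 1]
    - [0, 0, 0, 0, 0, 0, 1]
    - [0, 0, 0, 0, 0, 0, 1]
    - [0, 0, 0, 0, 0, 0, 1]
    - [0, 0, 0, 0, 0, 0, 1]
  grip_force: 60

```text
clock: 5.7
eef_pos: [582.2, -33.1, 139.7]
tcp_rot: [3.14, -0.002, 0.802]
ft_force: [-1.5, -0.4, 4.6]
gripper_width: 33.5
```

```bash
sed -i "s/Ro.from_euler('xyz',s\[\"tcp_rot\"\])/Ro.from_euler('xyz',[np.pi,0,s[\"tcp_rot\"][2]])/" h.py; python3 stub.py 581.5 -33 118 165 w3; python3 - <<'E'
import cv2; i=cv2.imread('pics/w3.png')[150:450,170:470]; cv2.imwrite('pics/w3c.png',cv2.resize(i,None,fx=2,fy=2))
E
```

```text
5.7 [582.2 -33.1 139.7] [ 1.7993e+02 -1.0000e-01  4.5930e+01]
stub [580.65 -32.88] 0.74 7368
button 377 [593.7 -18.8 147.8] yaw 47.3 pix [317. 278.]
```

View pics/w3c.png

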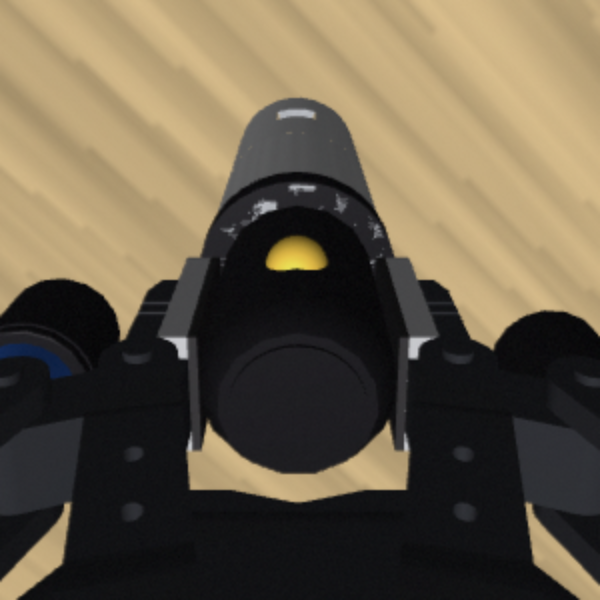

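Emit:
send_rows:
  targets:
    - [0, 0, 0.03, 0, 0, 0, 1]
    - [0, 0, 0.07, 0, 0, 0, 1]
    - [0, 0, 0.11, 0, 0, 0, 1]
    - [0, 0, 0.15, 0, 0, 0, 1]
    - [0, 0, 0.19, 0, 0, 0, 1]
    - [0, 0, 0.2, 0, 0, 0, 1]

```text
clock: 6.25
eef_pos: [583.4, -33.7, 346.3]
tcp_rot: [3.134, -0.008, 0.802]
ft_force: [1.4, -0.4, -0.2]
gripper_width: 33.3
```

Emit:
send_rows:
  targets:
    - [-0.0135, -0.03, 0, 0, 0, -7, 1]
    - [-0.0285, -0.066, 0, 0, 0, -14, 1]
    - [-0.0435, -0.1, 0, 0, 0, -21, 1]
    - [-0.0585, -0.135, 0, 0, 0, -28, 1]
    - [-0.0735, -0.17, 0, 0, 0, -35, 1]
    - [-0.0885, -0.205, 0, 0, 0, -42, 1]
    - [-0.1015, -0.235, 0, 0, 0, -49, 1]
    - [-0.1015, -0.235, 0, 0, 0, -56, 1]

```text
clock: 6.92
eef_pos: [477.5, -272.2, 338.5]
tcp_rot: [3.141, 0.0, -0.186]
ft_force: [0.9, 1.1, -1.4]
gripper_width: 33.8
```

Emit:
send_rows:
  targets:
    - [0, 0, -0.03, 0, 0, -7, 1]
    - [0, 0, -0.06, 0, 0, -8, 1]
    - [0, 0, -0.08, 0, 0, -8, 1]
    - [0, 0, -0.08, 0, 0, -8, 1]
    - [0, 0, -0.08, 0, 0, -8, 1]
    - [0, 0, -0.08, 0, 0, -8, 1]

```text
clock: 7.42
eef_pos: [480.8, -268.6, 260.0]
tcp_rot: [3.141, -0.002, -0.315]
ft_force: [0.1, -0.4, -1.0]
gripper_width: 33.6
```

```bash
python3 stub.py 445 -372 55 95 w4
```

```text
7.4167 [ 480.8 -268.6  260. ] [ 1.7998e+02 -1.1000e-01 -1.8050e+01]
stub [ 443.42 -371.64] 0.22 597
button 53 [ 461.6 -375.7   83. ] yaw -12.7 pix [442. 197.]
```

View pics/w4.png

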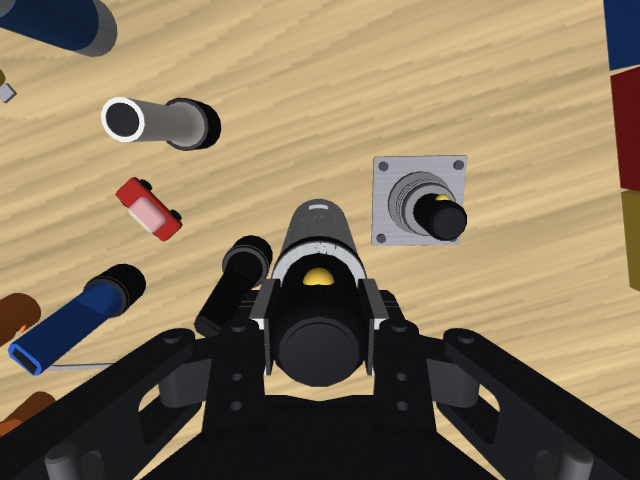

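```bash
python3 - <<'E'
from h import *
s=robot.observe(); im,P=cloud("wrist"); e=s["eef_pos"]; print(e.round(1))
for z0,z1 in((3,20),(4,12)):
    q,_=near(P,443.5,-371.6,75,z0,z1); print(z0,len(q),rect(q),np.median(q[:,2]))
cs,Ps=cloud("scene",np.load("scene_i.npy"),np.load("scene_d.npy"))
q,_=near(Ps,446,-372,75,4,12); print("scene",len(q),rect(q))
for a,b,r in((-20,20,17.5),(-135,-100,22.5),(-100,-60,22.5),(-60,-30,22.5)):
    q,_=near(P,e[0],e[1],30,e[2]+a,e[2]+b)
    # drop finger pads: keep |tool y|<16 for the stub
    t=np.array([np.sin(s["tcp_rot"][2]),-np.cos(s["tcp_rot"][2])])
    if a==-20: q=q[abs((q[:,:2]-e[:2])@t)<15]
    if len(q)>30: c,er=fitc(q,r,e[:2]-3); d=c-e[:2]; print(a,b,len(q),"tool x,y offset",(d@[-t[1],t[0]]).round(2),(d@t).round(2),er.round(2))
E
```

```text
[ 481.1 -268.6  260.3]
3 4921 (array([ 443.1, -371.2]), array([100.3,  99.9]), 72.9) 5.6992290633167215
4 4089 (array([ 443.2, -370.9]), array([99.8, 99.6]), 72.9) 5.551149359259483
scene 822 (array([ 449. , -372.5]), array([100.9, 100.1]), -16.8)
-20 20 2807 tool x,y offset -1.69 -0.19 0.24
-135 -100 468 tool x,y offset -2.09 -0.41 0.12
-100 -60 871 tool x,y offset -1.85 -0.33 0.08
-60 -30 919 tool x,y offset -1.66 -0.26 0.15
```

Emit:
send_rows:
  targets:
    - [-0.0117, -0.035, 0, 0, 0, 1.5, 1]
    - [-0.0237, -0.07, 0, 0, 0, 1.5, 1]
    - [-0.0357, -0.1038, 0, 0, 0, 1.5, 1]
    - [-0.0357, -0.1038, 0, 0, 0, 1.5, 1]
    - [-0.0357, -0.1038, 0, 0, 0, 1.5, 1]
    - [-0.0357, -0.1038, 0, 0, 0, 1.5, 1]

```text
clock: 8.02
eef_pos: [444.5, -372.3, 259.2]
tcp_rot: [3.142, -0.001, -0.29]
ft_force: [-1.1, -0.1, -2.2]
gripper_width: 33.3
```

Emit:
send_rows:
  targets:
    - [0, 0, -0.01, 0, 0, 0, 1]
    - [0, 0, -0.015, 0, 0, 0, 1]
    - [0, 0, -0.018, 0, 0, 0, 1]
    - [0, 0, -0.021, 0, 0, 0, 1]
    - [0, 0, -0.024, 0, 0, 0, 1]
    - [0, 0, -0.027, 0, 0, 0, 1]
    - [0, 0, -0.03, 0, 0, 0, 1]
    - [0, 0, -0.03, 0, 0, 0, 1]

```text
clock: 8.68
eef_pos: [444.3, -371.9, 227.6]
tcp_rot: [-3.141, 0.001, -0.289]
ft_force: [0.8, -0.9, -2.2]
gripper_width: 33.3
```

Emit:
send_rows:
  targets:
    - [0, 0, -0.004, 0, 0, 0, 1]
    - [0, 0, -0.008, 0, 0, 0, 1]
    - [0, 0, -0.012, 0, 0, 0, 1]
    - [0, 0, -0.016, 0, 0, 0, 1]
    - [0, 0, -0.02, 0, 0, 0, 1]
    - [0, 0, -0.024, 0, 0, 0, 1]
    - [0, 0, -0.028, 0, 0, 0, 1]
    - [0, 0, -0.03, 0, 0, 0, 1]

```text
clock: 9.35
eef_pos: [444.5, -372.1, 197.6]
tcp_rot: [-3.141, -0.0, -0.289]
ft_force: [3.1, -0.6, 0.2]
gripper_width: 33.5
```

Emit:
send_rows:
  targets:
    - [0, 0, -0.003, 0, 0, 0, 1]
    - [0, 0, -0.005, 0, 0, 0, 1]
    - [0, 0, -0.007, 0, 0, 0, 1]
    - [0, 0, -0.009, 0, 0, 0, 1]
    - [0, 0, -0.01, 0, 0, 0, 1]
    - [0, 0, -0.01, 0, 0, 0, 1]

```text
clock: 9.85
eef_pos: [444.5, -372.2, 189.7]
tcp_rot: [3.141, -0.001, -0.289]
ft_force: [0.6, 2.4, 8.9]
gripper_width: 33.6
```

```bash
python3 - <<'E'
from h import *
for n in ("scene","side"):
    im,_=imaging.get_image(n); 
    r=(slice(230,390),slice(40,200)) if n=="scene" else (slice(300,480),slice(240,400))
    cv2.imwrite(f"pics/{n}5.png",cv2.resize(im[r][:,:,::-1],(400,400)))
a=[cv2.imread(f"pics/{n}5.png") for n in("scene","side")]; cv2.imwrite("pics/c5.png",np.hstack(a))
E
```

```text
(no output)
```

View pics/c5.png

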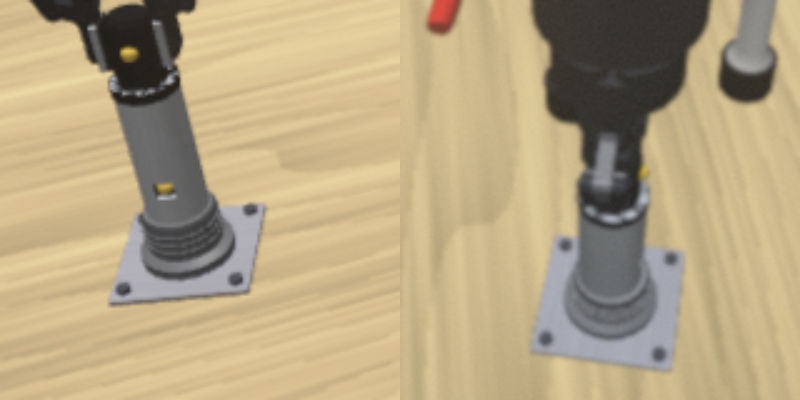

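Emit:
send_rows:
  targets:
    - [0, 0, -0.001, 0, 0, 0, 1]
    - [0, 0, -0.002, 0, 0, 0, 1]
    - [0, 0, -0.002, 0, 0, 0, 1]
    - [0, 0, -0.002, 0, 0, 0, 1]

```text
clock: 10.28
eef_pos: [445.0, -372.5, 189.6]
tcp_rot: [3.14, -0.003, -0.288]
ft_force: [-1.7, 6.3, 20.4]
gripper_width: 33.7
```

Emit:
send_rows:
  targets:
    - [0, 0, 0, 0, 0, 0, 0]
    - [0, 0, 0, 0, 0, 0, 0]
    - [0, 0, 0, 0, 0, 0, 0]
    - [0, 0, 0, 0, 0, 0, 0]
    - [0, 0, 0, 0, 0, 0, 0]
    - [0, 0, 0, 0, 0, 0, 0]
    - [0, 0, 0.03, 0, 0, 0, 0]
    - [0, 0, 0.06, 0, 0, 0, 0]

```text
clock: 10.95
eef_pos: [443.1, -371.6, 245.0]
tcp_rot: [-3.141, 0.005, -0.29]
ft_force: [1.5, 0.2, 0.7]
gripper_width: 85.2
```

```bash
python3 stub.py 444 -372 170 212 w6
```

```text
10.95 [ 443.1 -371.6  245. ] [-179.96    0.29  -16.59]
stub [ 443.66 -371.81] 0.25 1478
button 142 [ 461.8 -376.9  198.4] yaw -15.6 pix [318. 232.]
```

Emit:
send_rows:
  targets:
    - [0, 0, 0.04, 0, 0, 0, 0]
    - [0, 0.03, 0.06, 0, 0, 7, 0]
    - [0.005, 0.07, 0.06, 0, 0, 14, 0]
    - [0.01, 0.11, 0.06, 0, 0, 21, 0]
    - [0.01, 0.15, 0.06, 0, 0, 28, 0]
    - [0.01, 0.19, 0.06, 0, 0, 35, 0]
    - [0.01, 0.23, 0.06, 0, 0, 42, 0]
    - [0.01, 0.25, 0.06, 0, 0, 49, 0]

```text
clock: 11.67
eef_pos: [453.9, -119.2, 306.4]
tcp_rot: [-3.142, -0.001, 0.573]
ft_force: [0.4, -0.8, 0.1]
gripper_width: 85.3
```

Emit:
send_rows:
  targets:
    - [0, 0.04, 0, 0, 0, 5.5, 0]
    - [0, 0.08, 0, 0, 0, 5.5, 0]
    - [0, 0.12, 0, 0, 0, 5.5, 0]
    - [0, 0.16, 0, 0, 0, 5.5, 0]
    - [0, 0.18, -0.04, 0, 0, 5.5, 0]
    - [0, 0.18, -0.08, 0, 0, 5.5, 0]
    - [0, 0.18, -0.08, 0, 0, 5.5, 0]
    - [0, 0.18, -0.08, 0, 0, 5.5, 0]

```text
clock: 12.33
eef_pos: [453.3, 57.4, 225.2]
tcp_rot: [-3.141, 0.005, 0.663]
ft_force: [0.2, 0.1, 1.8]
gripper_width: 85.2
```

```bash
cat > blade.py <<'E'
from h import *
import sys
# usage: blade.py x y h r : cuff centre, top rectangle, needed shift to its centre
x,y,h,r=map(float,sys.argv[1:5]); s=robot.observe(); print(s["clock"],s["eef_pos"].round(1),np.degrees(s["tcp_rot"]).round(2))
im,P=cloud("wrist"); cv2.imwrite(f"pics/b{s['clock']:.2f}.png",im[:,:,::-1])
q,_=near(P,x,y,45,5,42)
if len(q)>40: print("cuff",*[np.round(v,1) for v in fitc(q,r,(x,y))],len(q))
for d in (3,8):
  t,_=near(P,x,y,45,h-d,h+6)
  if len(t)>10: print("top",rect(t),t[:,2].max().round(1),len(t))
E
python3 blade.py 464 117.5 120 22.5
```

```text
12.3333 [453.3  57.4 225.2] [-179.99    0.27   37.98]
cuff [463.4 118.9] 0.0 95
top (array([463.1, 118.4]), array([61.9, 20.2]), 38.0) 122.5 2881
top (array([463.1, 118.4]), array([61.9, 20.3]), 37.8) 122.5 2963
```

Emit:
send_rows:
  targets:
    - [0.006, 0.035, 0, 0, 0, 0, 0]
    - [0.0102, 0.0606, 0, 0, 0, 0, 0]
    - [0.0102, 0.0606, -0.03, 0, 0, 0, 0]
    - [0.0102, 0.0606, -0.07, 0, 0, 0, 0]
    - [0.0102, 0.0606, -0.1, 0, 0, 0, 0]
    - [0.0102, 0.0606, -0.12, 0, 0, 0, 0]
    - [0.0102, 0.0606, -0.125, 0, 0, 0, 0]
    - [0.0102, 0.0606, -0.125, 0, 0, 0, 0]

```text
clock: 13.05
eef_pos: [465.6, 118.3, 102.1]
tcp_rot: [3.141, -0.0, 0.661]
ft_force: [0.8, 0.8, 0.6]
gripper_width: 85.5
```

Emit:
send_rows:
  targets:
    - [0, 0, 0, 0, 0, 0, 1]
    - [0, 0, 0, 0, 0, 0, 1]
    - [0, 0, 0, 0, 0, 0, 1]
    - [0, 0, 0, 0, 0, 0, 1]
    - [0, 0, 0, 0, 0, 0, 1]
    - [0, 0, 0, 0, 0, 0, 1]
    - [0, 0, 0, 0, 0, 0, 1]
    - [0, 0, 0, 0, 0, 0, 1]
  grip_force: 60

```text
clock: 13.72
eef_pos: [465.0, 118.7, 102.1]
tcp_rot: [3.141, -0.001, 0.662]
ft_force: [-1.0, -0.1, 6.9]
gripper_width: 19.3
```

```bash
cat > hand.py <<'E'
from h import *
import sys
# what the wrist camera says of the held round socket: offset in tool axes. args: zlo zhi radius rel. TCP
s=robot.observe(); e=s["eef_pos"]; im,P=cloud("wrist"); a=s["tcp_rot"][2]; print(s["clock"],e.round(1),np.degrees(s["tcp_rot"]).round(2))
cv2.imwrite(f"pics/h{s['clock']:.2f}.png",im[:,:,::-1])
z0,z1,r=map(float,sys.argv[1:4]); q,_=near(P,e[0],e[1],32,e[2]+z0,e[2]+z1); c,er=fitc(q,r,e[:2]); d=c-e[:2]
print(len(q),"tool x",(d@[np.cos(a),np.sin(a)]).round(2),"tool y",(d@[np.sin(a),-np.cos(a)]).round(2),er.round(2))
E
python3 hand.py -95 -45 22.5
```

```text
13.7167 [465.  118.7 102.1] [ 1.7997e+02 -6.0000e-02  3.7950e+01]
1070 tool x -2.3 tool y -1.21 0.11
```

Emit:
send_rows:
  targets:
    - [0, 0, 0.03, 0, 0, 0, 1]
    - [0, 0, 0.07, 0, 0, 0, 1]
    - [0, 0, 0.11, 0, 0, 0, 1]
    - [0, 0, 0.15, 0, 0, 0, 1]
    - [0, 0, 0.19, 0, 0, 0, 1]
    - [0, -0.03, 0.23, 0, 0, -7, 1]
    - [0, -0.07, 0.24, 0, 0, -14, 1]
    - [0, -0.1, 0.24, 0, 0, -21, 1]

```text
clock: 14.43
eef_pos: [465.4, 18.1, 345.3]
tcp_rot: [-3.141, -0.006, 0.292]
ft_force: [1.3, -0.1, -1.4]
gripper_width: 19.2
```

Emit:
send_rows:
  targets:
    - [0.002, -0.04, 0, 0, 0, -7, 1]
    - [0.004, -0.08, 0, 0, 0, -14, 1]
    - [0.006, -0.12, 0, 0, 0, -21, 1]
    - [0.008, -0.16, 0, 0, 0, -28, 1]
    - [0.01, -0.2, 0, 0, 0, -33.5, 1]
    - [0.011, -0.24, 0, 0, 0, -33.5, 1]
    - [0.011, -0.27, 0, 0, 0, -33.5, 1]
    - [0.011, -0.286, 0, 0, 0, -33.5, 1]

```text
clock: 15.1
eef_pos: [474.8, -270.5, 340.5]
tcp_rot: [3.141, 0.002, -0.292]
ft_force: [-0.0, 1.7, -1.4]
gripper_width: 19.3
```

Emit:
send_rows:
  targets:
    - [0, 0, 0, 0, 0, 0, 1]
    - [0, 0, 0, 0, 0, 0, 1]
    - [0, 0, 0, 0, 0, 0, 1]
    - [0, 0, 0, 0, 0, 0, 1]

```text
clock: 15.43
eef_pos: [475.5, -266.7, 341.3]
tcp_rot: [-3.141, 0.0, -0.289]
ft_force: [-0.2, -0.1, -0.5]
gripper_width: 18.8
```

```bash
python3 hand.py -97 -45 22.5; python3 stub.py 444 -372 170 212 w7
```

```text
15.4333 [ 475.5 -266.7  341.3] [-179.99    0.    -16.53]
1116 tool x -2.93 tool y -0.04 0.11
15.4833 [ 475.6 -266.6  341.5] [-1.7999e+02 -1.0000e-02 -1.6510e+01]
stub [ 443.5  -372.07] 0.24 960
button 66 [ 462.  -375.7  198.2] yaw -11.2 pix [458. 201.]
```

View pics/w7.png

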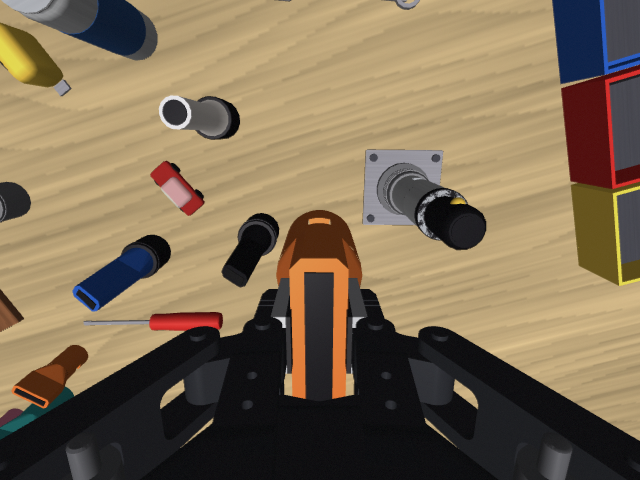

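Emit:
send_rows:
  targets:
    - [-0.01, -0.035, 0, 0, 0, 0, 1]
    - [-0.02, -0.07, 0, 0, 0, 0, 1]
    - [-0.0296, -0.106, 0, 0, 0, 0, 1]
    - [-0.0296, -0.106, 0, 0, 0, 0, 1]
    - [-0.0296, -0.106, 0, 0, 0, 0, 1]
    - [-0.0296, -0.106, -0.01, 0, 0, 0, 1]
    - [-0.0296, -0.106, -0.015, 0, 0, 0, 1]
    - [-0.0296, -0.106, -0.015, 0, 0, 0, 1]

```text
clock: 16.2
eef_pos: [445.8, -371.9, 324.5]
tcp_rot: [-3.141, 0.002, -0.288]
ft_force: [0.4, -0.4, -1.0]
gripper_width: 19.3
```

Emit:
send_rows:
  targets:
    - [0, 0, -0.003, 0, 0, 0, 1]
    - [0, 0, -0.006, 0, 0, 0, 1]
    - [0, 0, -0.009, 0, 0, 0, 1]
    - [0, 0, -0.012, 0, 0, 0, 1]
    - [0, 0, -0.015, 0, 0, 0, 1]
    - [0, 0, -0.018, 0, 0, 0, 1]
    - [0, 0, -0.018, 0, 0, 0, 1]
    - [0, 0, -0.018, 0, 0, 0, 1]

```text
clock: 16.87
eef_pos: [445.9, -373.5, 308.1]
tcp_rot: [-3.142, 0.0, -0.29]
ft_force: [-0.4, -1.6, -0.9]
gripper_width: 18.9
```

Engaged without contact force; continue down.

Emit:
send_rows:
  targets:
    - [0, 0, -0.004, 0, 0, 0, 1]
    - [0, 0, -0.008, 0, 0, 0, 1]
    - [0, 0, -0.012, 0, 0, 0, 1]
    - [0, 0, -0.016, 0, 0, 0, 1]
    - [0, 0, -0.02, 0, 0, 0, 1]
    - [0, 0, -0.024, 0, 0, 0, 1]
    - [0, 0, -0.028, 0, 0, 0, 1]
    - [0, 0, -0.03, 0, 0, 0, 1]

```text
clock: 17.53
eef_pos: [445.8, -373.4, 277.5]
tcp_rot: [-3.141, 0.001, -0.289]
ft_force: [0.1, 0.1, 2.0]
gripper_width: 19.2
```

Emit:
send_rows:
  targets:
    - [0, 0, -0.003, 0, 0, 0, 1]
    - [0, 0, -0.005, 0, 0, 0, 1]
    - [0, 0, -0.007, 0, 0, 0, 1]
    - [0, 0, -0.009, 0, 0, 0, 1]
    - [0, 0, -0.011, 0, 0, 0, 1]
    - [0, 0, -0.012, 0, 0, 0, 1]
    - [0, 0, -0.012, 0, 0, 0, 1]

```text
clock: 18.12
eef_pos: [446.0, -373.6, 267.1]
tcp_rot: [3.141, -0.001, -0.289]
ft_force: [-1.3, 1.8, 7.4]
gripper_width: 19.2
```

```bash
python3 - <<'E'
from h import *
im,_=imaging.get_image("scene"); cv2.imwrite("pics/c8.png",cv2.resize(im[150:370,20:220,::-1],None,fx=2.5,fy=2.5,interpolation=cv2.INTER_CUBIC))
E
```

```text
(no output)
```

View pics/c8.png

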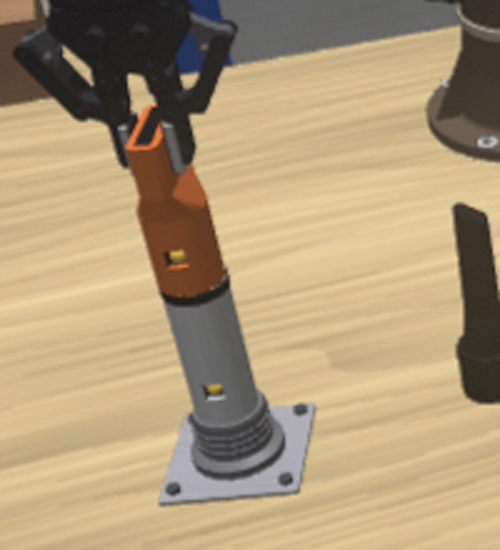

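Emit:
send_rows:
  targets:
    - [0, 0, -0.001, 0, 0, 0, 1]
    - [0, 0, -0.002, 0, 0, 0, 1]
    - [0, 0, -0.002, 0, 0, 0, 1]

```text
clock: 18.42
eef_pos: [446.4, -374.0, 267.1]
tcp_rot: [3.14, -0.003, -0.289]
ft_force: [-3.2, 4.2, 15.5]
gripper_width: 19.2
```

Emit:
send_rows:
  targets:
    - [0, 0, 0, 0, 0, 0, 0]
    - [0, 0, 0, 0, 0, 0, 0]
    - [0, 0, 0, 0, 0, 0, 0]
    - [0, 0, 0, 0, 0, 0, 0]
    - [0, 0, 0.02, 0, 0, 0, 0]
    - [0, 0, 0.06, 0, 0, 0, 0]
    - [0, 0, 0.07, 0, 0, 0, 0]
    - [0, 0, 0.07, 0, 0, 0, 0]

```text
clock: 19.08
eef_pos: [447.2, -374.6, 338.3]
tcp_rot: [3.14, -0.006, -0.289]
ft_force: [0.2, -0.2, 0.1]
gripper_width: 86.3
```

```bash
cat > survey.py <<'E'
from h import *
cl={n:cloud(n) for n in("scene","side")}
T=dict(short=(579,133,145),scraper=(458,-20,155),long=(444,-175,170),tube=(595,-173,150))
for t,(x,y,h) in T.items():
    for n,(im,P) in cl.items():
        q,_=near(P,x,y,35,5,42)
        if len(q)>40: print(t,n,*[np.round(v,1) for v in fitc(q,24,(x,y))],len(q))
        else: print(t,n,"GONE?",len(q))
off=np.array([(-75,-37.5),(0,-37.5),(75,-37.5),(-75,37.5),(75,37.5)])
for n,(im,P) in cl.items():
    q,_=near(P,518,306,140,78,85)
    def f(v):
        a=v[2];R=np.array([[np.cos(a),-np.sin(a)],[np.sin(a),np.cos(a)]]); c=off@R.T+v[:2]
        return np.clip(abs(np.hypot(*(q[:,None,:2]-c).transpose(2,0,1))-31.25).min(1),0,8)
    s=least_squares(f,(518,306,.18),loss='soft_l1'); v=s.x; a=v[2]
    print("caddy",n,v.round(3),np.median(f(v)).round(2),(off@np.array([[np.cos(a),np.sin(a)],[-np.sin(a),np.cos(a)]])+v[:2]).round(1).tolist())
E
python3 survey.py; python3 -c "
from h import *; print(robot.observe()['eef_pos'])"
```

```text
short scene [579.9 133. ] 0.9 363
short side GONE? 0
scraper scene [458.7 -19.9] 0.9 334
scraper side [458.4 -19.7] 0.8 107
long scene [ 444.2 -175.1] 0.8 344
long side [ 443.9 -175. ] 0.5 72
tube scene [ 595.6 -173.1] 0.6 425
tube side [ 595.5 -172.6] 0.5 241
caddy scene [5.18012e+02 3.06182e+02 1.81000e-01] 1.49 [[451.0, 255.8], [524.8, 269.3], [598.5, 282.8], [437.5, 329.6], [585.1, 356.6]]
caddy side [5.16155e+02 3.05395e+02 1.74000e-01] 1.3 [[448.8, 255.4], [522.7, 268.5], [596.5, 281.5], [435.8, 329.3], [583.5, 355.3]]
[ 446.07496022 -373.50590607  334.53403446]
```

Emit:
send_rows:
  targets:
    - [0, 0.03, 0, 0, 0, 7, 0]
    - [0, 0.07, 0, 0, 0, 14, 0]
    - [0, 0.11, 0, 0, 0, 21, 0]
    - [0, 0.15, -0.01, 0, 0, 28, 0]
    - [-0.002, 0.19, -0.04, 0, 0, 35, 0]
    - [-0.002, 0.1985, -0.065, 0, 0, 42, 0]
    - [-0.002, 0.1985, -0.065, 0, 0, 49, 0]
    - [-0.002, 0.1985, -0.065, 0, 0, 56, 0]

```text
clock: 19.85
eef_pos: [442.3, -173.6, 266.7]
tcp_rot: [-3.138, 0.003, 0.696]
ft_force: [0.9, 0.2, 0.8]
gripper_width: 85.5
```

Emit:
send_rows:
  targets:
    - [0, 0, 0, 0, 0, 5.5, 0]
    - [0, 0, 0, 0, 0, 5.5, 0]
    - [0, 0, 0, 0, 0, 5.5, 0]

```text
clock: 20.1
eef_pos: [443.5, -174.9, 268.5]
tcp_rot: [-3.141, 0.001, 0.781]
ft_force: [1.0, 0.6, 0.2]
gripper_width: 85.6
```

```bash
python3 blade.py 443.5 -175 170 24
```

```text
20.1 [ 443.5 -174.9  268.5] [-1.7994e+02  5.0000e-02  4.4740e+01]
cuff [ 442.4 -174.4] 0.3 208
top (array([ 438.5, -179.5]), array([14.9, 12.6]), -11.7) 170.8 270
top (array([ 442.4, -174.6]), array([26.2, 13.7]), 44.8) 170.8 701
```

Emit:
send_rows:
  targets:
    - [0, 0, -0.04, 0, 0, 0, 0]
    - [0, 0, -0.08, 0, 0, 0, 0]
    - [0, 0, -0.11, 0, 0, 0, 0]
    - [0, 0, -0.13, 0, 0, 0, 0]
    - [0, 0, -0.133, 0, 0, 0, 0]
    - [0, 0, -0.133, 0, 0, 0, 0]

```text
clock: 20.65
eef_pos: [443.2, -175.2, 135.4]
tcp_rot: [-3.14, 0.002, 0.782]
ft_force: [-0.5, -0.4, 1.2]
gripper_width: 85.3
```

Emit:
send_rows:
  targets:
    - [0, 0, 0, 0, 0, 0, 1]
    - [0, 0, 0, 0, 0, 0, 1]
    - [0, 0, 0, 0, 0, 0, 1]
    - [0, 0, 0, 0, 0, 0, 1]
    - [0, 0, 0, 0, 0, 0, 1]
    - [0, 0, 0, 0, 0, 0, 1]
    - [0, 0, 0, 0, 0, 0, 1]
    - [0, 0, 0, 0, 0, 0, 1]
  grip_force: 40

```text
clock: 21.32
eef_pos: [444.4, -175.0, 136.9]
tcp_rot: [3.141, -0.001, 0.784]
ft_force: [-0.5, 1.1, 5.5]
gripper_width: 13.4
```

Emit:
send_rows:
  targets:
    - [0, 0, 0.03, 0, 0, 0, 1]
    - [0, 0, 0.07, 0, 0, 0, 1]
    - [0, 0, 0.11, 0, 0, 0, 1]
    - [0, 0, 0.15, 0, 0, 0, 1]
    - [0, 0, 0.19, 0, 0, 0, 1]
    - [0, 0.03, 0.2, 0, 0, -7, 1]
    - [0, 0.07, 0.2, 0, 0, -14, 1]
    - [0, 0.1, 0.2, 0, 0, -21, 1]

```text
clock: 21.98
eef_pos: [444.0, -79.3, 337.1]
tcp_rot: [-3.142, -0.002, 0.449]
ft_force: [0.8, -0.2, -0.7]
gripper_width: 13.4
```

Emit:
send_rows:
  targets:
    - [0, 0.04, 0, 0, 0, -7, 1]
    - [0, 0.08, 0, 0, 0, -13.6, 1]
    - [0, 0.12, 0, 0, 0, -13.6, 1]
    - [0, 0.16, 0, 0, 0, -13.6, 1]
    - [0, 0.2, 0, 0, 0, -13.6, 1]
    - [0, 0.24, 0, 0, 0, -13.6, 1]
    - [0, 0.28, 0, 0, 0, -13.6, 1]
    - [0, 0.3, 0, 0, 0, -13.6, 1]

```text
clock: 22.65
eef_pos: [443.5, 223.4, 335.7]
tcp_rot: [-3.141, 0.001, 0.221]
ft_force: [0.4, -0.3, -1.0]
gripper_width: 13.4
```

Emit:
send_rows:
  targets:
    - [-0.006, 0.04, 0, 0, 0, 0, 1]
    - [-0.006, 0.08, 0, 0, 0, 0, 1]
    - [-0.006, 0.1045, 0, 0, 0, 0, 1]
    - [-0.006, 0.1045, 0, 0, 0, 0, 1]
    - [-0.006, 0.1045, 0, 0, 0, 0, 1]
    - [-0.006, 0.1045, 0, 0, 0, 0, 1]

```text
clock: 23.15
eef_pos: [437.9, 324.1, 335.7]
tcp_rot: [3.141, 0.001, 0.219]
ft_force: [0.1, -0.8, -0.1]
gripper_width: 13.6
```

```bash
python3 hand.py -130 -95 24; python3 - <<'E'
from h import *
s=robot.observe(); im,P=cloud("wrist")
for c in ((437,329.5),(451,256),(597.5,282)):
    q,_=near(P,*c,38,77,86)
    if len(q)>30: print(c,fitc(q,31.25,c),len(q))
E
```

```text
23.15 [437.9 324.1 335.7] [1.7994e+02 7.0000e-02 1.2570e+01]
611 tool x -1.83 tool y -0.99 0.33
(437, 329.5) (array([433.74459505, 331.86636884]), np.float64(0.9307490871749344)) 386
(451, 256) (array([447.44532696, 258.74301695]), np.float64(0.9105273653697665)) 629
(597.5, 282) (array([594.1547621 , 285.39939213]), np.float64(0.9431711930006994)) 878
```

Emit:
send_rows:
  targets:
    - [-0.0017, 0.0064, 0, 0, 0, 0, 1]
    - [-0.0017, 0.0064, -0.03, 0, 0, 0, 1]
    - [-0.0017, 0.0064, -0.07, 0, 0, 0, 1]
    - [-0.0017, 0.0064, -0.1, 0, 0, 0, 1]
    - [-0.0017, 0.0064, -0.11, 0, 0, 0, 1]
    - [-0.0017, 0.0064, -0.12, 0, 0, 0, 1]
    - [-0.0017, 0.0064, -0.13, 0, 0, 0, 1]
    - [-0.0017, 0.0064, -0.13, 0, 0, 0, 1]

```text
clock: 23.92
eef_pos: [436.5, 330.7, 205.8]
tcp_rot: [3.141, 0.0, 0.219]
ft_force: [-0.7, -0.6, -0.2]
gripper_width: 13.3
```

Emit:
send_rows:
  targets:
    - [0, 0, -0.01, 0, 0, 0, 1]
    - [0, 0, -0.02, 0, 0, 0, 1]
    - [0, 0, -0.03, 0, 0, 0, 1]
    - [0, 0, -0.04, 0, 0, 0, 1]
    - [0, 0, -0.048, 0, 0, 0, 1]
    - [0, 0, -0.053, 0, 0, 0, 1]
    - [0, 0, -0.055, 0, 0, 0, 1]
    - [0, 0, -0.055, 0, 0, 0, 1]

```text
clock: 24.58
eef_pos: [436.4, 330.6, 150.7]
tcp_rot: [3.141, 0.001, 0.219]
ft_force: [0.2, -0.8, -0.5]
gripper_width: 13.3
```

Emit:
send_rows:
  targets:
    - [0, 0, -0.0015, 0, 0, 0, 1]
    - [0, 0, -0.0015, 0, 0, 0, 1]
    - [0, 0, -0.0015, 0, 0, 0, 0.4]
    - [0, 0, -0.0015, 0, 0, 0, 0.4]
    - [0, 0, -0.0015, 0, 0, 0, 0.4]
    - [0, 0, -0.0015, 0, 0, 0, 0.4]
    - [0, 0, 0.02, 0, 0, 0, 0.4]
    - [0, 0, 0.06, 0, 0, 0, 0.4]

```text
clock: 25.25
eef_pos: [434.6, 328.7, 207.8]
tcp_rot: [3.137, 0.007, 0.218]
ft_force: [0.1, 1.3, 0.3]
gripper_width: 51.0
```

Emit:
send_rows:
  targets:
    - [0, 0, 0.04, 0, 0, 0, 0]
    - [0, 0, 0.08, 0, 0, 0, 0]
    - [0, -0.02, 0.1, 0, 0, 0, 0]
    - [0.01, -0.06, 0.1, 0, 0, 0, 0]
    - [0.02, -0.1, 0.1, 0, 0, 7, 0]
    - [0.022, -0.14, 0.1, 0, 0, 14, 0]
    - [0.022, -0.18, 0.1, 0, 0, 21, 0]
    - [0.022, -0.2, 0.1, 0, 0, 27, 0]

```text
clock: 25.92
eef_pos: [457.9, 127.6, 311.7]
tcp_rot: [3.141, -0.0, 0.695]
ft_force: [-0.9, 1.1, -0.3]
gripper_width: 85.6
```

Emit:
send_rows:
  targets:
    - [0, -0.04, 0, 0, 0, 0, 0]
    - [0, -0.08, 0, 0, 0, 0, 0]
    - [0, -0.12, -0.02, 0, 0, 0, 0]
    - [0, -0.15, -0.05, 0, 0, 0, 0]
    - [0, -0.15, -0.05, 0, 0, 0, 0]
    - [0, -0.15, -0.05, 0, 0, 0, 0]
    - [0, -0.15, -0.05, 0, 0, 0, 0]

```text
clock: 26.5
eef_pos: [458.8, -19.3, 261.9]
tcp_rot: [3.141, -0.0, 0.689]
ft_force: [-0.0, 0.8, 1.8]
gripper_width: 85.6
```

```bash
python3 blade.py 457.5 -19.5 155 24
```

```text
26.5 [458.8 -19.3 261.9] [ 1.7997e+02 -2.0000e-02  3.9500e+01]
cuff [456.2 -18.9] 0.3 218
top (array([451.6, -22.7]), array([19.7, 13.5]), 39.9) 156.9 319
top (array([456.1, -18.9]), array([31.5, 13.5]), 39.6) 156.9 819
```

Emit:
send_rows:
  targets:
    - [-0.0015, 0, -0.04, 0, 0, 0, 0]
    - [-0.0015, 0, -0.08, 0, 0, 0, 0]
    - [-0.0015, 0, -0.11, 0, 0, 0, 0]
    - [-0.0015, 0, -0.13, 0, 0, 0, 0]
    - [-0.0015, 0, -0.137, 0, 0, 0, 0]
    - [-0.0015, 0, -0.137, 0, 0, 0, 0]
    - [-0.0015, 0, -0.137, 0, 0, 0, 0]

```text
clock: 27.13
eef_pos: [458.2, -18.2, 125.5]
tcp_rot: [3.141, -0.001, 0.692]
ft_force: [0.1, -0.1, 0.2]
gripper_width: 85.3
```

Emit:
send_rows:
  targets:
    - [0, 0, 0, 0, 0, 0, 1]
    - [0, 0, 0, 0, 0, 0, 1]
    - [0, 0, 0, 0, 0, 0, 1]
    - [0, 0, 0, 0, 0, 0, 1]
    - [0, 0, 0, 0, 0, 0, 1]
    - [0, 0, 0, 0, 0, 0, 1]
    - [0, 0, 0, 0, 0, 0, 1]
    - [0, 0, 0, 0, 0, 0, 1]

```text
clock: 27.8
eef_pos: [457.3, -19.3, 124.6]
tcp_rot: [3.141, -0.0, 0.69]
ft_force: [-1.3, -0.1, 3.5]
gripper_width: 13.6
```

Emit:
send_rows:
  targets:
    - [0, 0, 0.03, 0, 0, 0, 1]
    - [0, 0, 0.07, 0, 0, 0, 1]
    - [0, 0, 0.11, 0, 0, 0, 1]
    - [0, 0, 0.15, 0, 0, 0, 1]
    - [0, 0, 0.19, 0, 0, 0, 1]
    - [0, 0.03, 0.2, 0, 0, -7, 1]
    - [0, 0.07, 0.2, 0, 0, -14, 1]
    - [0, 0.1, 0.2, 0, 0, -21, 1]

```text
clock: 28.47
eef_pos: [457.0, 79.4, 325.4]
tcp_rot: [-3.141, -0.002, 0.339]
ft_force: [0.9, -0.3, -1.2]
gripper_width: 13.4
```

Emit:
send_rows:
  targets:
    - [0, 0.035, 0, 0, 0, -6, 1]
    - [-0.004, 0.07, 0, 0, 0, -6, 1]
    - [-0.008, 0.105, 0, 0, 0, -6, 1]
    - [-0.008, 0.14, 0, 0, 0, -6, 1]
    - [-0.008, 0.176, 0, 0, 0, -6, 1]
    - [-0.008, 0.176, 0, 0, 0, -6, 1]
    - [-0.008, 0.176, 0, 0, 0, -6, 1]
    - [-0.008, 0.176, 0, 0, 0, -6, 1]

```text
clock: 29.13
eef_pos: [448.7, 254.3, 323.7]
tcp_rot: [3.141, 0.001, 0.242]
ft_force: [0.1, -1.2, -1.0]
gripper_width: 13.6
```

```bash
python3 hand.py -120 -85 24
```

```text
29.1333 [448.7 254.3 323.7] [1.7996e+02 7.0000e-02 1.3870e+01]
459 tool x -1.02 tool y -0.68 0.2
```

Emit:
send_rows:
  targets:
    - [0.0008, 0.0027, 0, 0, 0, 0, 1]
    - [0.0008, 0.0027, -0.03, 0, 0, 0, 1]
    - [0.0008, 0.0027, -0.07, 0, 0, 0, 1]
    - [0.0008, 0.0027, -0.1, 0, 0, 0, 1]
    - [0.0008, 0.0027, -0.11, 0, 0, 0, 1]
    - [0.0008, 0.0027, -0.12, 0, 0, 0, 1]
    - [0.0008, 0.0027, -0.13, 0, 0, 0, 1]
    - [0.0008, 0.0027, -0.13, 0, 0, 0, 1]

```text
clock: 29.85
eef_pos: [449.9, 256.8, 193.8]
tcp_rot: [3.141, 0.0, 0.241]
ft_force: [-0.1, 0.6, -0.4]
gripper_width: 13.5
```

Emit:
send_rows:
  targets:
    - [0, 0, -0.01, 0, 0, 0, 1]
    - [0, 0, -0.02, 0, 0, 0, 1]
    - [0, 0, -0.03, 0, 0, 0, 1]
    - [0, 0, -0.04, 0, 0, 0, 1]
    - [0, 0, -0.048, 0, 0, 0, 1]
    - [0, 0, -0.053, 0, 0, 0, 1]
    - [0, 0, -0.056, 0, 0, 0, 1]
    - [0, 0, -0.056, 0, 0, 0, 1]

```text
clock: 30.52
eef_pos: [449.7, 256.9, 137.5]
tcp_rot: [3.141, 0.001, 0.241]
ft_force: [0.1, -0.2, -0.8]
gripper_width: 13.2
```

Emit:
send_rows:
  targets:
    - [0, 0, -0.001, 0, 0, 0, 1]
    - [0, 0, -0.001, 0, 0, 0, 0.4]
    - [0, 0, -0.001, 0, 0, 0, 0.4]
    - [0, 0, -0.001, 0, 0, 0, 0.4]
    - [0, 0, -0.001, 0, 0, 0, 0.4]
    - [0, 0, 0.02, 0, 0, 0, 0.4]
    - [0, 0, 0.06, 0, 0, 0, 0.4]
    - [0, 0, 0.1, 0, 0, 0, 0.4]

```text
clock: 31.18
eef_pos: [449.2, 256.3, 238.7]
tcp_rot: [3.14, 0.003, 0.241]
ft_force: [1.2, 1.5, -0.0]
gripper_width: 51.3
```

Emit:
send_rows:
  targets:
    - [0, 0, 0.04, 0, 0, 0, 0]
    - [0.025, -0.025, 0.04, 0, 0, 0, 0]
    - [0.053, -0.053, 0.04, 0, 0, 0, 0]
    - [0.08, -0.08, 0.04, 0, 0, 0, 0]
    - [0.105, -0.105, 0.03, 0, 0, 0, 0]
    - [0.129, -0.125, 0.02, 0, 0, 0, 0]
    - [0.129, -0.125, 0.02, 0, 0, 0, 0]
    - [0.129, -0.125, 0.02, 0, 0, 0, 0]

```text
clock: 31.85
eef_pos: [579.3, 130.5, 257.1]
tcp_rot: [3.141, 0.002, 0.238]
ft_force: [0.3, 0.4, 0.1]
gripper_width: 85.4
```

```bash
python3 blade.py 579 133 145 24; python3 survey.py|head -8
```

```text
31.85 [579.3 130.5 257.1] [1.7997e+02 1.2000e-01 1.3660e+01]
cuff [578.  134.2] 0.3 221
top (array([572.4, 133.3]), array([12.8, 12.2]), -54.8) 145.6 191
top (array([577.8, 134.1]), array([21.9, 13.8]), 13.5) 145.6 531
short scene [580.1 133.2] 1.0 354
short side [579.7 133.3] 0.9 190
scraper scene GONE? 0
scraper side GONE? 7
long scene GONE? 0
long side GONE? 1
tube scene [ 595.6 -173.1] 0.8 426
tube side [ 595.6 -172.7] 0.5 243
```

Emit:
send_rows:
  targets:
    - [-0.0005, 0.0032, -0.04, 0, 0, 0, 0]
    - [-0.0005, 0.0032, -0.08, 0, 0, 0, 0]
    - [-0.0005, 0.0032, -0.11, 0, 0, 0, 0]
    - [-0.0005, 0.0032, -0.13, 0, 0, 0, 0]
    - [-0.0005, 0.0032, -0.138, 0, 0, 0, 0]
    - [-0.0005, 0.0032, -0.138, 0, 0, 0, 0]
    - [-0.0005, 0.0032, -0.138, 0, 0, 0, 0]

```text
clock: 32.58
eef_pos: [578.8, 136.2, 121.6]
tcp_rot: [3.142, -0.001, 0.243]
ft_force: [-0.4, -0.2, 0.0]
gripper_width: 85.3
```

Emit:
send_rows:
  targets:
    - [0, 0, 0, 0, 0, 0, 1]
    - [0, 0, 0, 0, 0, 0, 1]
    - [0, 0, 0, 0, 0, 0, 1]
    - [0, 0, 0, 0, 0, 0, 1]
    - [0, 0, 0, 0, 0, 0, 1]
    - [0, 0, 0, 0, 0, 0, 1]
    - [0, 0, 0, 0, 0, 0, 1]
    - [0, 0, 0, 0, 0, 0, 1]

```text
clock: 33.25
eef_pos: [578.4, 135.2, 120.4]
tcp_rot: [3.142, -0.0, 0.241]
ft_force: [0.6, -0.1, 1.1]
gripper_width: 12.9
```

Emit:
send_rows:
  targets:
    - [0, 0, 0.03, 0, 0, 0, 1]
    - [0, 0, 0.07, 0, 0, 0, 1]
    - [0, 0, 0.11, 0, 0, 0, 1]
    - [0, 0, 0.15, 0, 0, 0, 1]
    - [0, 0, 0.19, 0, 0, 0, 1]
    - [0, 0.03, 0.2, 0, 0, 0, 1]
    - [0, 0.07, 0.2, 0, 0, 0, 1]
    - [0, 0.1, 0.2, 0, 0, 0, 1]

```text
clock: 33.92
eef_pos: [578.5, 236.9, 321.9]
tcp_rot: [-3.14, -0.003, 0.24]
ft_force: [-0.7, 0.1, -2.1]
gripper_width: 13.1
```

Emit:
send_rows:
  targets:
    - [0.001, 0.03, 0, 0, 0, 0, 1]
    - [0.003, 0.06, 0, 0, 0, 0, 1]
    - [0.005, 0.09, 0, 0, 0, 0, 1]
    - [0.005, 0.123, 0, 0, 0, 0, 1]
    - [0.005, 0.123, 0, 0, 0, 0, 1]
    - [0.005, 0.123, 0, 0, 0, 0, 1]
    - [0.005, 0.123, 0, 0, 0, 0, 1]

```text
clock: 34.5
eef_pos: [583.1, 358.3, 319.6]
tcp_rot: [3.141, 0.001, 0.242]
ft_force: [-0.0, -0.2, -0.4]
gripper_width: 13.4
```

```bash
python3 hand.py -115 -80 24
```

```text
34.5 [583.1 358.3 319.6] [1.7996e+02 6.0000e-02 1.3860e+01]
607 tool x -1.66 tool y -0.69 0.26
```

Emit:
send_rows:
  targets:
    - [0.0007, -0.001, 0, 0, 0, 0, 1]
    - [0.0007, -0.001, -0.03, 0, 0, 0, 1]
    - [0.0007, -0.001, -0.07, 0, 0, 0, 1]
    - [0.0007, -0.001, -0.1, 0, 0, 0, 1]
    - [0.0007, -0.001, -0.11, 0, 0, 0, 1]
    - [0.0007, -0.001, -0.12, 0, 0, 0, 1]
    - [0.0007, -0.001, -0.13, 0, 0, 0, 1]
    - [0.0007, -0.001, -0.13, 0, 0, 0, 1]

```text
clock: 35.22
eef_pos: [584.2, 357.0, 189.8]
tcp_rot: [3.141, 0.0, 0.241]
ft_force: [-0.1, -0.4, -1.5]
gripper_width: 13.3
```

Emit:
send_rows:
  targets:
    - [0, 0, -0.01, 0, 0, 0, 1]
    - [0, 0, -0.02, 0, 0, 0, 1]
    - [0, 0, -0.03, 0, 0, 0, 1]
    - [0, 0, -0.04, 0, 0, 0, 1]
    - [0, 0, -0.048, 0, 0, 0, 1]
    - [0, 0, -0.053, 0, 0, 0, 1]
    - [0, 0, -0.056, 0, 0, 0, 1]
    - [0, 0, -0.056, 0, 0, 0, 1]

```text
clock: 35.88
eef_pos: [583.8, 357.1, 133.4]
tcp_rot: [3.141, 0.001, 0.241]
ft_force: [0.1, -0.5, -1.5]
gripper_width: 13.0
```

Emit:
send_rows:
  targets:
    - [0, 0, -0.001, 0, 0, 0, 1]
    - [0, 0, -0.001, 0, 0, 0, 0.4]
    - [0, 0, -0.001, 0, 0, 0, 0.4]
    - [0, 0, -0.001, 0, 0, 0, 0.4]
    - [0, 0, -0.001, 0, 0, 0, 0.4]
    - [0, 0, 0.02, 0, 0, 0, 0.4]
    - [0, 0, 0.06, 0, 0, 0, 0.4]
    - [0, 0, 0.1, 0, 0, 0, 0.4]

```text
clock: 36.55
eef_pos: [583.4, 356.6, 234.1]
tcp_rot: [3.14, 0.003, 0.241]
ft_force: [1.2, 0.2, 0.9]
gripper_width: 51.3
```

Emit:
send_rows:
  targets:
    - [0, 0, 0.04, 0, 0, 0, 0]
    - [0, -0.03, 0.06, 0, 0, 0, 0]
    - [0, -0.07, 0.06, 0, 0, 0, 0]
    - [0, -0.11, 0.06, 0, 0, 0, 0]
    - [0, -0.15, 0.06, 0, 0, 0, 0]
    - [0, -0.19, 0.06, 0, 0, 0, 0]
    - [0, -0.23, 0.06, 0, 0, 0, 0]
    - [0, -0.25, 0.06, 0, 0, 0, 0]

```text
clock: 37.22
eef_pos: [583.5, 103.7, 295.2]
tcp_rot: [3.142, -0.001, 0.24]
ft_force: [-0.2, 0.2, -0.3]
gripper_width: 85.5
```

Emit:
send_rows:
  targets:
    - [0.005, -0.04, 0, 0, 0, 0, 0]
    - [0.01, -0.08, 0, 0, 0, 0, 0]
    - [0.011, -0.12, 0, 0, 0, 0, 0]
    - [0.011, -0.16, 0, 0, 0, 0, 0]
    - [0.011, -0.2, 0, 0, 0, 0, 0]
    - [0.011, -0.24, 0, 0, 0, 0, 0]
    - [0.011, -0.27, -0.02, 0, 0, 0, 0]
    - [0.011, -0.28, -0.03, 0, 0, 0, 0]

```text
clock: 37.88
eef_pos: [594.3, -176.4, 263.3]
tcp_rot: [-3.142, 0.0, 0.238]
ft_force: [-0.6, -0.0, -0.1]
gripper_width: 85.1
```

Emit:
send_rows:
  targets:
    - [0, 0, 0, 0, 0, 0, 0]
    - [0, 0, 0, 0, 0, 0, 0]
    - [0, 0, 0, 0, 0, 0, 0]

```text
clock: 38.13
eef_pos: [595.4, -172.1, 265.0]
tcp_rot: [3.141, -0.001, 0.242]
ft_force: [-0.6, 0.4, 0.8]
gripper_width: 85.3
```

```bash
python3 blade.py 595 -172.5 150 24; python3 survey.py|sed -n 7,8p
```

```text
38.1333 [ 595.4 -172.1  265. ] [ 1.7998e+02 -4.0000e-02  1.3860e+01]
cuff [ 593.1 -172.1] 0.1 162
top (array([ 593.7, -171.9]), array([27.6, 27.3]), 45.4) 152.0 1134
top (array([ 593.7, -171.9]), array([27.6, 27.4]), 46.3) 152.0 1183
tube scene [ 595.7 -173. ] 0.7 415
tube side [ 595.6 -172.8] 0.5 246
```

Emit:
send_rows:
  targets:
    - [-0.0005, -0.0004, -0.04, 0, 0, 0, 0]
    - [-0.0005, -0.0004, -0.08, 0, 0, 0, 0]
    - [-0.0005, -0.0004, -0.11, 0, 0, 0, 0]
    - [-0.0005, -0.0004, -0.135, 0, 0, 0, 0]
    - [-0.0005, -0.0004, -0.143, 0, 0, 0, 0]
    - [-0.0005, -0.0004, -0.143, 0, 0, 0, 0]
    - [-0.0005, -0.0004, -0.143, 0, 0, 0, 0]

```text
clock: 38.87
eef_pos: [595.5, -172.7, 122.5]
tcp_rot: [3.141, -0.001, 0.243]
ft_force: [-0.8, 0.1, 0.6]
gripper_width: 85.5
```

Emit:
send_rows:
  targets:
    - [0, 0, 0, 0, 0, 0, 1]
    - [0, 0, 0, 0, 0, 0, 1]
    - [0, 0, 0, 0, 0, 0, 1]
    - [0, 0, 0, 0, 0, 0, 1]
    - [0, 0, 0, 0, 0, 0, 1]
    - [0, 0, 0, 0, 0, 0, 1]
    - [0, 0, 0, 0, 0, 0, 1]
    - [0, 0, 0, 0, 0, 0, 1]

```text
clock: 39.53
eef_pos: [595.0, -173.1, 122.2]
tcp_rot: [3.141, -0.001, 0.242]
ft_force: [-1.8, 1.0, 6.6]
gripper_width: 27.1
```

Emit:
send_rows:
  targets:
    - [0, 0, 0.03, 0, 0, 0, 1]
    - [0, 0, 0.07, 0, 0, 0, 1]
    - [0, 0, 0.11, 0, 0, 0, 1]
    - [0, 0, 0.15, 0, 0, 0, 1]
    - [0, 0, 0.19, 0, 0, 0, 1]
    - [0, 0.03, 0.2, 0, 0, 0, 1]
    - [0, 0.07, 0.2, 0, 0, 0, 1]
    - [0, 0.1, 0.2, 0, 0, 0, 1]

```text
clock: 40.2
eef_pos: [594.5, -71.8, 322.5]
tcp_rot: [-3.141, -0.002, 0.24]
ft_force: [0.3, -0.3, -2.3]
gripper_width: 26.9
```

Emit:
send_rows:
  targets:
    - [0, 0.04, 0, 0, 0, 0, 1]
    - [0, 0.08, 0, 0, 0, 0, 1]
    - [0, 0.12, 0, 0, 0, 0, 1]
    - [0, 0.16, 0, 0, 0, 0, 1]
    - [0, 0.2, 0, 0, 0, 0, 1]
    - [0, 0.24, 0, 0, 0, 0, 1]
    - [0, 0.28, 0, 0, 0, 0, 1]
    - [0, 0.3, 0, 0, 0, 0, 1]

```text
clock: 40.87
eef_pos: [594.0, 230.8, 320.5]
tcp_rot: [-3.141, 0.001, 0.243]
ft_force: [0.1, -0.0, -0.8]
gripper_width: 27.3
```

Emit:
send_rows:
  targets:
    - [0.002, 0.03, 0, 0, 0, 0, 1]
    - [0.002, 0.055, 0, 0, 0, 0, 1]
    - [0.002, 0.055, 0, 0, 0, 0, 1]
    - [0.002, 0.055, 0, 0, 0, 0, 1]
    - [0.002, 0.055, 0, 0, 0, 0, 1]

```text
clock: 41.28
eef_pos: [596.3, 281.7, 320.8]
tcp_rot: [3.141, 0.001, 0.242]
ft_force: [0.3, 0.5, -1.5]
gripper_width: 26.8
```

```bash
python3 hand.py -117 -82 24
```

```text
41.2833 [596.3 281.7 320.8] [1.7998e+02 6.0000e-02 1.3850e+01]
601 tool x -1.38 tool y -1.11 0.12
```

Centred; lower it (floor at TCP ≈134).

Emit:
send_rows:
  targets:
    - [0.0007, 0.001, 0, 0, 0, 0, 1]
    - [0.0007, 0.001, -0.03, 0, 0, 0, 1]
    - [0.0007, 0.001, -0.07, 0, 0, 0, 1]
    - [0.0007, 0.001, -0.1, 0, 0, 0, 1]
    - [0.0007, 0.001, -0.11, 0, 0, 0, 1]
    - [0.0007, 0.001, -0.12, 0, 0, 0, 1]
    - [0.0007, 0.001, -0.13, 0, 0, 0, 1]
    - [0.0007, 0.001, -0.13, 0, 0, 0, 1]

```text
clock: 42.0
eef_pos: [597.4, 282.6, 190.7]
tcp_rot: [3.141, 0.0, 0.241]
ft_force: [-1.1, -0.5, -1.7]
gripper_width: 26.8
```

Emit:
send_rows:
  targets:
    - [0, 0, -0.01, 0, 0, 0, 1]
    - [0, 0, -0.02, 0, 0, 0, 1]
    - [0, 0, -0.03, 0, 0, 0, 1]
    - [0, 0, -0.04, 0, 0, 0, 1]
    - [0, 0, -0.048, 0, 0, 0, 1]
    - [0, 0, -0.053, 0, 0, 0, 1]
    - [0, 0, -0.055, 0, 0, 0, 1]
    - [0, 0, -0.055, 0, 0, 0, 1]

```text
clock: 42.67
eef_pos: [597.1, 282.7, 135.6]
tcp_rot: [3.141, 0.001, 0.241]
ft_force: [-0.0, 0.1, -1.8]
gripper_width: 27.0
```

Emit:
send_rows:
  targets:
    - [0, 0, -0.001, 0, 0, 0, 1]
    - [0, 0, -0.001, 0, 0, 0, 0.3]
    - [0, 0, -0.001, 0, 0, 0, 0.3]
    - [0, 0, -0.001, 0, 0, 0, 0.3]
    - [0, 0, -0.001, 0, 0, 0, 0.3]
    - [0, 0, 0.02, 0, 0, 0, 0.3]
    - [0, 0, 0.06, 0, 0, 0, 0.3]
    - [0, 0, 0.1, 0, 0, 0, 0.3]

```text
clock: 43.33
eef_pos: [596.5, 282.2, 236.2]
tcp_rot: [3.14, 0.003, 0.241]
ft_force: [1.4, 1.6, 0.4]
gripper_width: 59.6
```

Emit:
send_rows:
  targets:
    - [0, 0, 0.04, 0, 0, 0, 0.3]
    - [0, 0, 0.08, 0, 0, 0, 0.3]
    - [0, -0.04, 0.1, 0, 0, 0, 0.3]
    - [0, -0.08, 0.1, 0, 0, 0, 0.3]
    - [0, -0.12, 0.1, 0, 0, 0, 0.3]
    - [0, -0.16, 0.1, 0, 0, 0, 0.3]
    - [0, -0.2, 0.1, 0, 0, 0, 0.3]
    - [0, -0.2, 0.1, 0, 0, 0, 0.3]

```text
clock: 44.0
eef_pos: [596.7, 77.3, 337.5]
tcp_rot: [3.141, -0.001, 0.238]
ft_force: [-0.3, 1.5, 0.7]
gripper_width: 59.6
```

```bash
python3 - <<'E'
from h import *
im,_=imaging.get_image("scene"); im2,_=imaging.get_image("side")
a=cv2.resize(im[60:400],(640,340)); cv2.imwrite("pics/fin.png",np.vstack([im[130:390],im2[100:440]])[:,:,::-1])
E
```

```text
(no output)
```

View pics/fin.png

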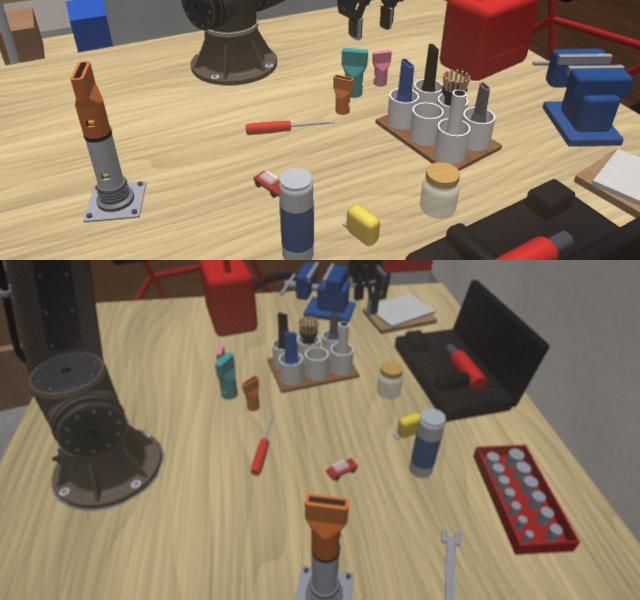

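```bash
python3 - <<'E'
from h import *
im,P=cloud("scene")
for n,c,h in(("long",(437,330),182),("scraper",(450,257),167),("short",(584,357),157),("tube",(597,283),162)):
    q,_=near(P,*c,30,120,220); print(n,np.percentile(q[:,2],99).round(1),"expect",h,q[:,:2].mean(0).round(1))
from rig import workorder; print(workorder.sign_off())
E
```

```text
long 180.3 expect 182 [442.  326.4]
scraper 166.0 expect 167 [456.2 253.5]
short 154.6 expect 157 [588.5 353.4]
tube 162.4 expect 162 [605.2 277.5]
the job is handed in; nothing more can be done
None
```

The shop vac is rigged, all four loose tools are in the caddy, and the job was handed in at about 44 s on the robot clock.

- **Wand and nozzle:** I pushed the wand home on the hose end, then the larger orange nozzle home on the wand. The camera shows both yellow buttons standing in their holes. The last small push met solid resistance: about 20 N on the wand and 15 N on the nozzle.
- **Caddy:** the long crevice tool is in cup 3, the scraper in cup 0, the short crevice tool in cup 5 and the round tube in cup 2. All stand upright, cuff down.
- **Left alone:** I did not touch the brush, the look-alike nozzles or the other things on the bench. The last picture shows them in place, though I did not measure them again.

**Last checks:** the tops of the tools in their cups measured within 2.4 mm of the seated heights. The cameras disagreed by 2 to 3 mm in position, which was inside the clearances. No check failed. Each tool was still where I first measured it when I came to pick it up.

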